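Weekly trip test of the coffee bar's power box

ROBOT

A 7-joint arm with a two-finger parallel gripper is mounted at the origin on the work surface. World frame = base frame: x ahead of the robot, y to its left, z up, the work surface at z = 0. Lengths are in m, angles in rad, forces in N, time in s.
With the tool pointing down it reaches from about 0.425 to 0.875 m from the base axis. Payload 4.7 kg.
Tool frame: the origin (TCP) lies on the centre line of the jaws, within the pads' length; the fingertips stand 19 mm ahead of it and the grasp point (between the pads) is the TCP (tip_reach is the distance from the TCP to the fingertips, in m); z points along the fingers, y is the direction in which the jaws open and shut (so a half turn about z gives the same grasp; the last joint's range is limited). The gripper opens to 87 mm and grips with 3 to 60 N. Pads are 19 mm wide; open, the fingers measure 117 mm over their backs; the gripper's body (75 mm by 190 mm) begins 51 mm behind the grasp point.
Start: joints at [-1.1, 0.321, -0.07, 1.45, 0.023, 1.371, -0.057], TCP at [0.287, 0.583, 0.212] pointing down, gripper open.
Joint ranges: [-2.86, 2.86], [-0.3, 2.09], [-1.38, 1.24], [0.06, 2.45], [-1.56, 4.7], [0.09, 2.05], [-2.69, 2.69]. Speed limits (rad/s): [2.57, 2.57, 3.14, 3.14, 3.14, 3.14, 3.14].

INTERFACE

Orientations are given as a 3x3 rotation matrix whose columns are the frame's x, y, z axes.
In Python, from station import * gives the robot as it stands.
- The arm moves only by the tool carry_out, never from a script. Its argument "plan" is a list of rows, each a list of 3 entries, a list of its own where there are three numbers: the shift along the tool's x, y, z in m, then the turn about the tool's z in rad, then the opening, from 0 (shut) to 1 (fully open). In form: [[[tx, ty, tz], twist, claw], ...]. A call has 1 to 8 rows; each row is the pose to reach, as a shift and turn from the pose commanded when the call began, along the tool's axes at that moment; what a row does not reach only later rows make up. A row lasts 1/10 s, in which the tool goes at most 50 mm and 8.59 degrees, less where a joint would pass 70% of its speed; a pose out of reach is approached as far as the arm can. A call with a gripper value outside its range is refused whole. The fingers move at their own pace and stop on an object; "newtons" is the grip in N (left out, the last holds). Time passes only in rows, so rows that repeat a pose let the fingers close. It gives the time, the measured TCP pose, the force and the opening at its end, in the units of the state.
- state(): the state, without advancing time (a new reading comes with each control period).
- snapshot(name): name is "side" or "top"; returns a dict with "frame" (400x640x3 uint8, blue, green, red), "z_map" (400x640 float32, m along the optical axis (not along the pixel's ray), 0 where there is no reading), "mtx" (3x3 intrinsics, pixels), "k1" (the pictures are not rectified: a ray, as slopes to the right and down, at radius r is drawn at 1 + k1 r^2 times it, then the intrinsics apply), "position" and "attitude" of the camera in the world. Camera axes: x right, y down, z forward; pixel columns grow to the right and rows downward; lengths in m; the calibration is good to about 2 mm. A picture is of the moment at which its call begins.
- sign_off(): hands the job in, once; it reports no verdict.
The state is a dict: "time_s": time; "q": joint angles; "qvel": joint speeds; "effort": joint torques, N m; "eef_pos": TCP position; "orientation": TCP orientation; "ft_force": force on the tool from outside, world axes, zero at the start; "ft_torque": the same for the moment, N m; "opening": opening from 0.0 (shut) to 1.0 (fully open).
Only numpy, scipy, OpenCV 4.12 (cv2) and the standard library are available. Lean on these libraries where they do the work, as an engineer would, in place of code of your own. Each camera call takes 0.05 s, during which the arm holds its last target.

TASK

Do the weekly trip test of the power box on the coffee counter: press the test button so that the lever drops, then lift the lever back up past upright until it rests on its stop and stays. Then slide the cover fully home over the button's compartment; seen from the robot's side, its right tab can be followed only up to the strap, so let go there and take the cover again by the left tab, which has come out on the other side. Do not disturb the pitcher, the mug or the screwdriver.

Things in the scene. Friction and masses are not known exactly. Their poses are not given: they have to be found in the camera images.
- unit: White counter-top power box of the coffee bar, fixed: 180 (x) x 380 (y) x 58 mm high. Origin under it on the counter, x away from the robot at yaw 0, y along its length; it spans x -95..85, y -190..190 mm. The cover's track runs along y at x -30; cover top 66 mm above the counter. The lever's grey hub stands at x 38..82, y -35..35, 85 mm high.
- compartment (a point): Centre of the mouth of the open compartment in the box's top, 80 (x) x 110 (y) mm, 58 mm above the counter; the test button is in its middle.
- strap (a point): Centre of the top of the fixed steel strap that crosses over the cover's track: 120 (x) x 64 (y) mm, 8 mm thick, top 108 mm and underside 100 mm above the counter, on a foot at each x end. The cover's tabs pass under it, fingers do not.
- button (a joint): Test button: white round push button, 32 mm across, travel 7 mm straight down, springs back; 0 out, 0.007 fully in, about 5 N. Pressed well in, it trips the lever.
- button_top (a point): Centre of the test button's top face, 54 mm above the counter, 4 mm below the rim of the compartment.
- lever (a joint): Steel bail lever (U-shaped): two arms 100 mm long, 100 mm apart, joined by a round bar 12 mm thick along the box's y. 0: up, leaning 0.2 rad past upright to the robot's side against its stop, where it stays by its own weight. 1.75: down, about level, pointing away from the robot (box +x). Its top dead centre is at 0.2; let go beyond that it falls down.
- lever_bar (a point): Middle of the lever's cross bar; axes turn with the lever, y along the bar. The bar is free for 90 mm between the arms; it lies about 167 mm over the counter when up and 67 mm when down, where it is 75 mm clear of the box's back wall.
- lever_hinge (a point): Point on the lever's hinge axis (the box's y axis), level with the middle of the bar, 65 mm above the counter; radius to the bar's centre 100 mm.
- cover (a joint): Flat aluminium sliding cover, 194 mm long (y), 88 wide, 6 thick, on a slide along the box's +y; about 2 N of friction. 0: fully open (to the box's -y end); 0.15: fully home over the compartment.
- right_tab (a point): Centre of the upright tab at the cover's -y end: 12 mm thick (box x), 24 mm long (y), standing 28 mm above the cover; this point is 16 mm above the cover's top face. When the cover is home this tab is hidden under the strap.
- left_tab (a point): Centre of the same kind of tab 150 mm further along +y on the cover. When the cover is open this tab is under the strap and cannot be reached; it comes out as the cover is slid to +y.
- pitcher: Bystander: brass-coloured milk pitcher, 76 mm wide, 110 high, with a handle; origin under its centre. Leave alone.
- mug: Bystander: glass mug, 76 mm wide, 85 high, with a handle; origin under its centre. Leave alone.
- screwdriver: Bystander: black screwdriver 180 mm long, lying behind the box. Leave alone.

How it is judged:
By the outcome, as a careful person would: the job done as asked, in the order asked, and still so for the second after the job is handed in, with the robot touching nothing.
It also fails if it takes over 67 s, if anything falls off the work surface, if the arm or the gripper's body presses on something with over 40 N, if the wrist force passes 120 N, or if a joint passes its speed limit or range.

## Working session

There is one attempt and no reset: what is moved stays moved. The work goes in short steps, Python scripts to look and compute and a tool call to move; the robot and the scene stay as the last step left them, time stands still between calls to the robot, and variables do not carry over. Pictures are saved under pics/ and viewed, and the job is handed in when it is done.

Besides the shell and the picture viewer there is one more tool, called after "Emit:" as name(argument=value, ...) on one line, values as JSON. carry_out: Moves the arm, as the interface text tells. Its arguments: {"type":"object","properties":{"plan":{"type":"array","items":{"type":"array"}},"newtons":{"type":"number"}},"required":["plan"]}

```bash
ls; mkdir -p pics; python3 - <<'E'
from station import *
import cv2,numpy as np
print(state())
for n in("side","top"):
    s=snapshot(n); cv2.imwrite(f"pics/{n}0.png",s["frame"]); np.savez(f"{n}0.npz",**s)
    print(n,s["mtx"],s["k1"],s["position"],s["attitude"])
E
```

```text
pics
{'time_s': 0.0, 'q': array([-1.09989207,  0.32177403, -0.07006642,  1.4516747 ,  0.02260088,
        1.37076634, -0.05687105]), 'qvel': array([-0.00028652,  0.00290145, -0.00172984,  0.00051713, -0.00011924,
        0.00012307,  0.0004801 ]), 'effort': array([-3.95279176e-05, -4.91298866e+01, -4.04076995e-01, -3.12520480e+01,
       -6.39447151e-02,  4.37510514e-02,  1.70465250e-04]), 'eef_pos': array([0.28651188, 0.58282198, 0.21079332]), 'orientation': array([[-8.97485362e-01,  4.41043665e-01, -7.15045042e-04],
       [ 4.41044232e-01,  8.97483775e-01, -1.69095035e-03],
       [-1.04041615e-04, -1.83296968e-03, -9.99998315e-01]]), 'ft_force': array([ 0.04430464, -0.14867342, -0.14974705]), 'ft_torque': array([-0.0515764 ,  0.01737172,  0.03633672]), 'opening': 1.005335268253676}
side [[446.59935892   0.         320.84106327]
 [  0.         446.59935892 202.89106694]
 [  0.           0.           1.        ]] 0.0030181642708472923 [ 0.37517542 -0.86551918  0.75361249] [[ 0.97468187 -0.13304531  0.17970586]
 [-0.22339371 -0.54523956  0.80796601]
 [-0.00951335 -0.82765498 -0.5611566 ]]
top [[414.39180367   0.         314.93381614]
 [  0.         414.39180367 199.82345381]
 [  0.           0.           1.        ]] -0.07962080632929472 [0.4692012  0.01481945 1.21927566] [[ 0.01330955 -0.99569959  0.09167974]
 [-0.99986269 -0.0141581  -0.00861148]
 [ 0.00987246 -0.09155254 -0.99575131]]
```

View pics/side0.png

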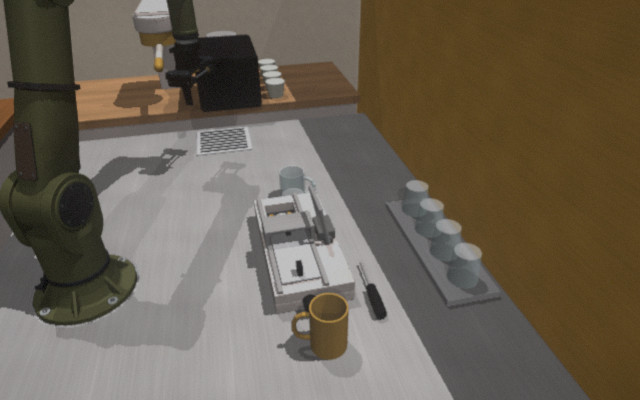

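View pics/top0.png

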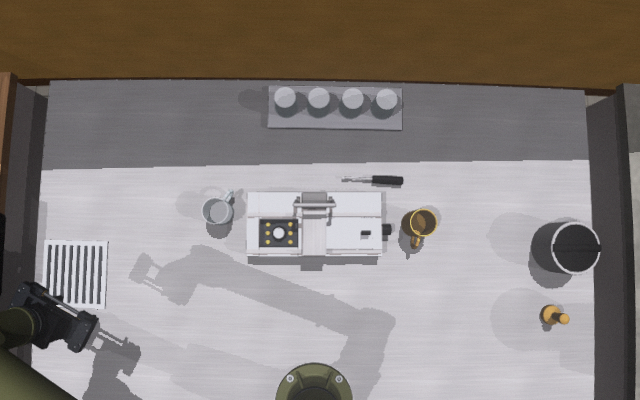

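```bash
python3 - <<'E'
import cv2
a=cv2.imread("pics/top0.png")[160:280,190:450]; cv2.imwrite("pics/topz.png",cv2.resize(a,None,fx=3,fy=3,interpolation=cv2.INTER_CUBIC))
a=cv2.imread("pics/side0.png")[160:360,240:400]; cv2.imwrite("pics/sidez.png",cv2.resize(a,None,fx=3,fy=3,interpolation=cv2.INTER_CUBIC))
E
```

```text
(no output)
```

View pics/topz.png

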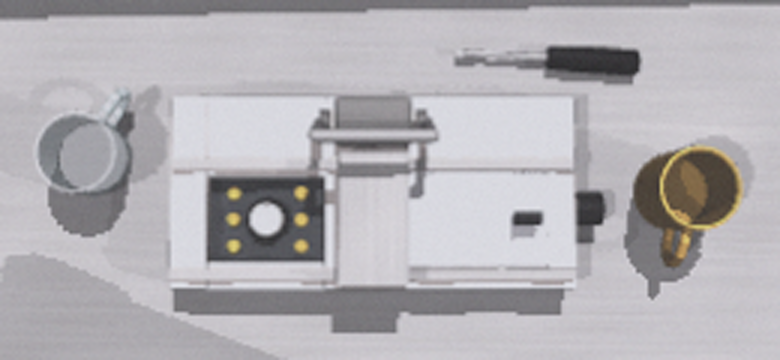

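View pics/sidez.png

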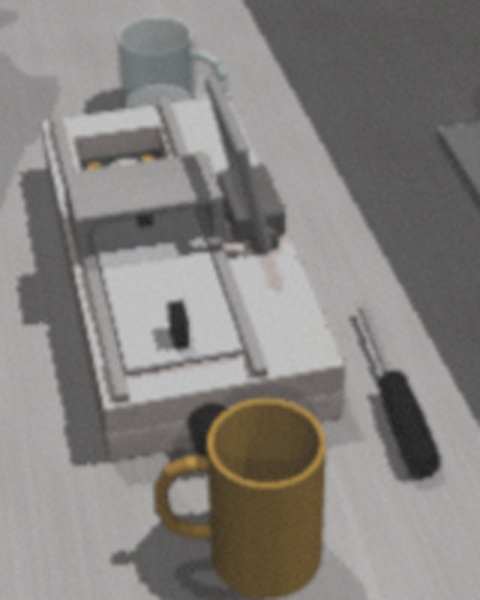

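```bash
cat > h.py <<'E'
import numpy as np,cv2
def load(n): return dict(np.load(n,allow_pickle=True))
def ray(s,uv):
    K=s["mtx"]; k=float(s["k1"])
    d=np.array([(uv[0]-K[0,2])/K[0,0],(uv[1]-K[1,2])/K[1,1]]); r=np.linalg.norm(d); x=r
    for _ in range(20): x=r/(1+k*x*x)
    d=d*(x/r if r else 1)
    return s["attitude"]@np.array([d[0],d[1],1.])
def plane(s,uv,z):
    v=ray(s,uv); return s["position"]+v*(z-s["position"][2])/v[2]
def proj(s,p):
    c=s["attitude"].T@(np.asarray(p)-s["position"]); d=c[:2]/c[2]
    d=d*(1+float(s["k1"])*(d@d)); return s["mtx"][:2,:2]@d+s["mtx"][:2,2]
def depthpt(s,u,v):
    r=ray(s,(u,v)); return s["position"]+r*float(s["z_map"][int(round(v)),int(round(u))])
def tri(s1,a,s2,b):
    d1,d2=ray(s1,a),ray(s2,b); A=np.stack([d1,-d2],1); t=np.linalg.lstsq(A,s2["position"]-s1["position"],rcond=None)[0]
    p,q=s1["position"]+t[0]*d1,s2["position"]+t[1]*d2; return (p+q)/2,np.linalg.norm(p-q)
E
python3 - <<'E'
from h import *
t=load("top0.npz"); s=load("side0.npz")
g=cv2.cvtColor(t["frame"],cv2.COLOR_BGR2GRAY); hsv=cv2.cvtColor(t["frame"],cv2.COLOR_BGR2HSV)
# dark blobs
m=(g<95).astype(np.uint8); n,l,st,c=cv2.connectedComponentsWithStats(m)
for i in range(1,n):
    if st[i,4]>15 and 190<c[i][0]<450 and 160<c[i][1]<280: print("dark",st[i],c[i])
# button
x0,y0,x1,y1=262,222,296,245
m=(g[y0:y1,x0:x1]>150).astype(np.uint8); n,l,st,c=cv2.connectedComponentsWithStats(m)
for i in range(1,n): 
    if st[i,4]>20: print("btn",st[i],c[i]+[x0,y0],plane(t,c[i]+[x0,y0],.054))
gs=cv2.cvtColor(s["frame"],cv2.COLOR_BGR2GRAY)
m=(gs<70).astype(np.uint8); n,l,st,c=cv2.connectedComponentsWithStats(m)
for i in range(1,n):
    if st[i,4]>10 and 240<c[i][0]<400 and 160<c[i][1]<340: print("sdark",st[i],c[i])
print("corners")
for uv in [(172,95),(574,95),(172,283),(574,288)]:
    print(plane(t,(uv[0]/3+190,uv[1]/3+160),.058))
for uv in [(110,170,),(279,233),(366,233),(315,225),(315,204),(285,204),(330,204),(350,250),(250,200),(375,200)]: print(uv,depthpt(t,*uv))
E
```

```text
dark [371 176  32   9 250] [387.304 179.9  ]
dark [229 198   5   7  26] [231.19230769 201.        ]
dark [302 207  24   2  47] [313.74468085 207.4893617 ]
dark [401 211  17  38 248] [408.32258065 228.39919355]
dark [412 211  24  24 362] [423.79281768 222.39226519]
dark [226 216   7   8  16] [229.5   220.625]
dark [259 219  39  28 792] [278.42171717 232.9709596 ]
dark [382 224  10  13  98] [386.35714286 229.24489796]
dark [361 231   9   4  35] [365.11428571 232.54285714]
btn [11  6 11 10 92] [278.26086957 232.5       ] [0.48301162 0.10635599 0.054     ]
sdark [386 206   7  10  13] [389.15384615 210.53846154]
sdark [315 227  13  17  74] [320.48648649 236.09459459]
sdark [306 228   5   9  27] [308.51851852 231.55555556]
sdark [285 231   6   5  24] [287.875      232.95833333]
sdark [330 232   4   6  16] [331.9375 234.125 ]
sdark [297 261   6  15  68] [299.13235294 268.38235294]
sdark [366 284  20  36 380] [375.51315789 301.80263158]
sdark [303 295  12  17 113] [306.95575221 301.81415929]
sdark [321 300  25  20 171] [334.59649123 312.73684211]
sdark [309 315  11  39 218] [313.09633028 334.59174312]
corners
[0.5965144  0.19577184 0.058     ]
[ 0.60197023 -0.18280475  0.058     ]
[0.42095549 0.19106701 0.058     ]
[ 0.42116432 -0.18281889  0.058     ]
(110, 170) [ 0.6642107   0.62817021 -0.00651632]
(279, 233) [0.48164136 0.10424396 0.054136  ]
(366, 233) [ 0.48438396 -0.13530625  0.08987754]
(315, 225) [0.50385236 0.00411208 0.10612986]
(315, 204) [0.55526599 0.00542319 0.16866713]
(285, 204) [0.56275033 0.08845214 0.06277136]
(330, 204) [ 0.55587768 -0.03279005  0.16777115]
(350, 250) [ 0.437116  -0.0942692  0.0651046]
(250, 200) [0.57320962 0.18788375 0.05590722]
(375, 200) [ 0.57791084 -0.16458936  0.05928717]
```

```bash
python3 - <<'E'
from h import *
t=load("top0.npz"); s=load("side0.npz")
print("tab",plane(t,(365.1,232.5),.094),plane(t,(365.1,232.5),.090), tri(t,(365.1,232.5),s,(299.1,268.4)))
g=cv2.cvtColor(t["frame"],cv2.COLOR_BGR2GRAY)
# bar: depth-based points z>0.155
Z=t["z_map"]; P=np.array([[depthpt(t,u,v) for u in range(250,385)] for v in range(185,260)])
def stats(m,nm):
    q=P[m]; print(nm,len(q),q.mean(0),q.min(0),q.max(0)); return q
q=stats((P[...,2]>.155)&(P[...,2]<.19),"bar")
def fitdir(q): 
    c=q.mean(0); u,_,v=np.linalg.svd((q-c)[:,:2]); return np.arctan2(v[0,1],v[0,0])
print(np.degrees(fitdir(q)))
q=stats((P[...,2]>.098)&(P[...,2]<.115)&(P[...,0]<.53),"strap")
m=((P[...,2]>.05)).astype(np.uint8)
q=P[m>0][:,:2].astype(np.float32); r=cv2.minAreaRect(q); print(r)
# compartment from dark mask rect
d=((g<95)[185:260,250:385]).astype(np.uint8); n,l,st,c=cv2.connectedComponentsWithStats(d); i=1+np.argmax(st[1:,4]); 
ys,xs=np.where(l==i); pts=np.array([plane(t,(x+250,y+185),.058)[:2] for x,y in zip(xs,ys)],np.float32); print(cv2.minAreaRect(pts))
E
```

```text
tab [ 0.48565421 -0.13230098  0.094     ] [ 0.4857127  -0.13282394  0.09      ] (array([ 0.48630786, -0.13435947,  0.07867618]), np.float64(0.0008658019626421493))
bar 213 [0.55526134 0.00896445 0.1674    ] [ 0.54944483 -0.04578821  0.16204373] [0.56148658 0.0641132  0.17408718]
-89.14623012060053
strap 937 [0.4770737  0.00718609 0.10787971] [ 0.42600376 -0.1393969   0.09802199] [0.52825241 0.03941194 0.11481921]
((0.5100579261779785, 0.0024196207523345947), (0.1775541603565216, 0.3709772527217865), 0.7975391149520874)
((0.4830359220504761, 0.10669440031051636), (0.07534079253673553, 0.10619638115167618), 0.8424677848815918)
```

The side view shows the right tab at (299,268). In the top view the button is at (278,232), the right tab at (365,232) and the bar along row 204. Box yaw is about 0.014 rad.

I move over the button first, with jaws shut and the opening axis turned along the box's x. The body is only 75 mm wide across y that way, which keeps it off the lever arms.

Emit:
carry_out(plan=[[[-0.375,-0.337,0],1.1,0],[[-0.375,-0.337,0],1.1,0],[[-0.375,-0.337,0],1.1,0],[[-0.375,-0.337,0],1.1,0],[[-0.375,-0.337,0],1.1,0],[[-0.375,-0.337,0],1.1,0],[[-0.375,-0.337,0],1.1,0],[[-0.375,-0.337,0],1.1,0]], newtons=20)

```text
time_s: 0.9
eef_pos: [0.436, 0.2101, 0.2117]
orientation: [[-0.01, 1.0, -0.0], [1.0, 0.01, 0.0], [0.0, -0.0, -1.0]]
ft_force: [2.0, 0.3, -0.4]
opening: 0.359
```

Emit:
carry_out(plan=[[[-0.096,0.04,0.05],0,0],[[-0.096,0.04,0.1],0,0],[[-0.096,0.04,0.125],0,0],[[-0.096,0.04,0.125],0,0],[[-0.096,0.04,0.125],0,0]])

```text
time_s: 1.4
eef_pos: [0.4748, 0.1141, 0.0837]
orientation: [[-0.011, 1.0, -0.006], [1.0, 0.011, -0.003], [-0.003, -0.006, -1.0]]
ft_force: [0.4, -0.5, -0.4]
opening: 0.008
```

```bash
python3 - <<'E'
from station import *
import cv2
s=snapshot("side"); cv2.imwrite("pics/side1.png",cv2.resize(s["frame"][130:330,220:420],None,fx=3,fy=3))
x=state();print(x["eef_pos"],x["opening"],x["ft_force"])
E
```

```text
[0.47611816 0.11595994 0.08577386] 0.004230555301906906 [1.08356494 0.51163918 0.23447829]
```

View pics/side1.png

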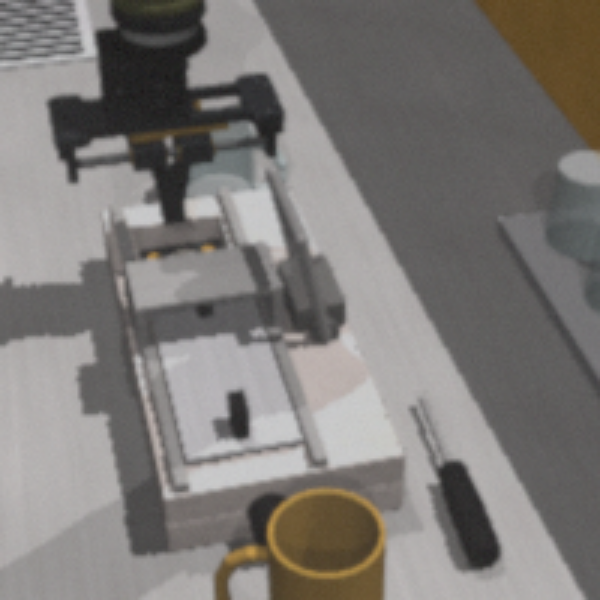

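The fingers, around (175,215) in this crop, are over the compartment, and the body is clear of the lever. Pressing now.

Emit:
carry_out(plan=[[[0,0,0.008],0,0],[[0,0,0.012],0,0],[[0,0,0.015],0,0],[[0,0,0.018],0,0],[[0,0,0.019],0,0],[[0,0,0.019],0,0]])

```text
time_s: 2.05
eef_pos: [0.4772, 0.1169, 0.0679]
orientation: [[-0.014, 1.0, 0.0], [1.0, 0.014, 0.0], [0.0, 0.0, -1.0]]
ft_force: [0.5, 0.9, 1.4]
opening: 0.005
```

```bash
python3 - <<'E'
from station import *
import cv2
s=snapshot("side"); cv2.imwrite("pics/side2.png",cv2.resize(s["frame"][130:330,220:420],None,fx=3,fy=3))
x=state();print(x["eef_pos"],x["opening"],x["ft_force"])
E
```

```text
[0.47724269 0.11685776 0.06799889] 0.003240533832360009 [ 0.38877721  0.02630476 -0.72206693]
```

View pics/side2.png

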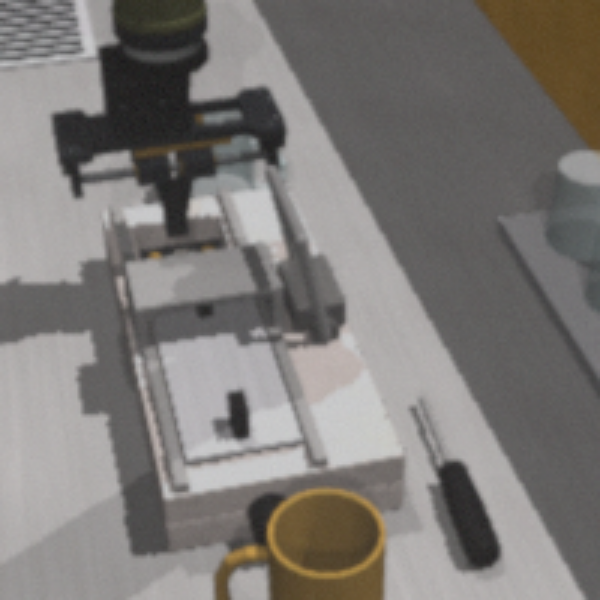

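No clear contact yet, since the force is about 0 N. I go deeper in small steps.

Emit:
carry_out(plan=[[[-0.003,0.002,0.002],0,0],[[-0.003,0.002,0.003],0,0],[[-0.003,0.002,0.003],0,0]])

```text
time_s: 2.4
eef_pos: [0.4792, 0.1135, 0.0647]
orientation: [[-0.013, 1.0, -0.0], [1.0, 0.013, -0.0], [-0.0, -0.0, -1.0]]
ft_force: [-0.5, 0.1, 0.2]
opening: 0.006
```

```bash
python3 - <<'E'
from station import *
import cv2
s=snapshot("top"); cv2.imwrite("pics/top3.png",cv2.resize(s["frame"][160:280,190:450],None,fx=3,fy=3,interpolation=cv2.INTER_CUBIC))
s=snapshot("side"); cv2.imwrite("pics/side3.png",cv2.resize(s["frame"][160:260,240:360],None,fx=6,fy=6,interpolation=cv2.INTER_CUBIC))
x=state();print(x["eef_pos"],x["opening"],x["ft_force"])
E
```

```text
[0.47921317 0.11373269 0.06484411] 0.007732903533186865 [0.47789632 0.1736994  0.16642016]
```

View pics/top3.png

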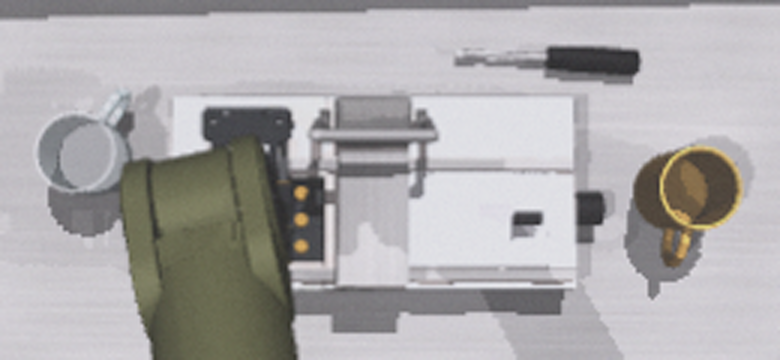

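View pics/side3.png

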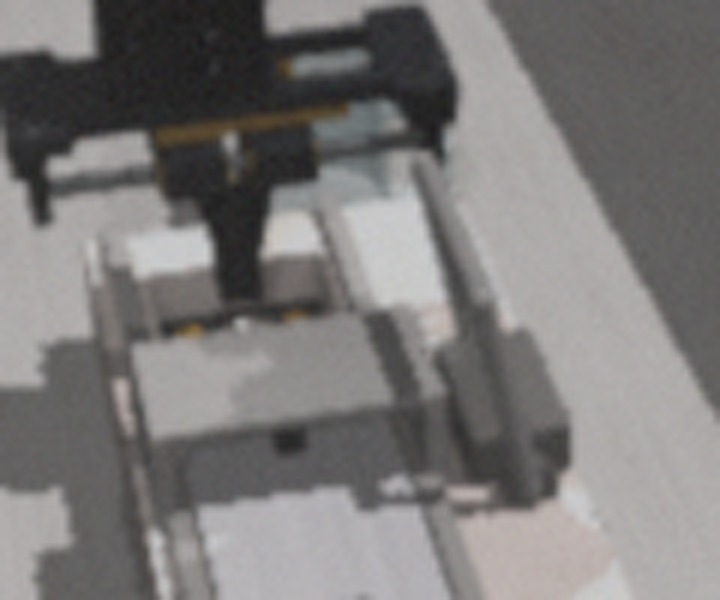

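```bash
python3 - <<'E'
from h import *
s=load("side0.npz")
f=lambda p:(proj(s,p)-[240,160])*6
for p in [(.4792,.1137,.0458),(.4792,.1042,.0458),(.4792,.1042,.055),(.4792,.1042,.065),(.483,.1065,.054),(.483,.0905,.054)]: print(p,f(p))
a=s["frame"][160:260,240:360]; cv2.imwrite("pics/side0zz.png",cv2.resize(a,None,fx=6,fy=6,interpolation=cv2.INTER_CUBIC))
E
```

```text
(0.4792, 0.1137, 0.0458) [239.45550433 341.8737958 ]
(0.4792, 0.1042, 0.0458) [242.62524906 353.98742549]
(0.4792, 0.1042, 0.055) [241.38111198 337.31942589]
(0.4792, 0.1042, 0.065) [240.01646756 319.03786396]
(0.483, 0.1065, 0.054) [249.17348904 335.02629126]
(0.483, 0.0905, 0.054) [254.68562224 355.61157703]
```

View pics/side0zz.png

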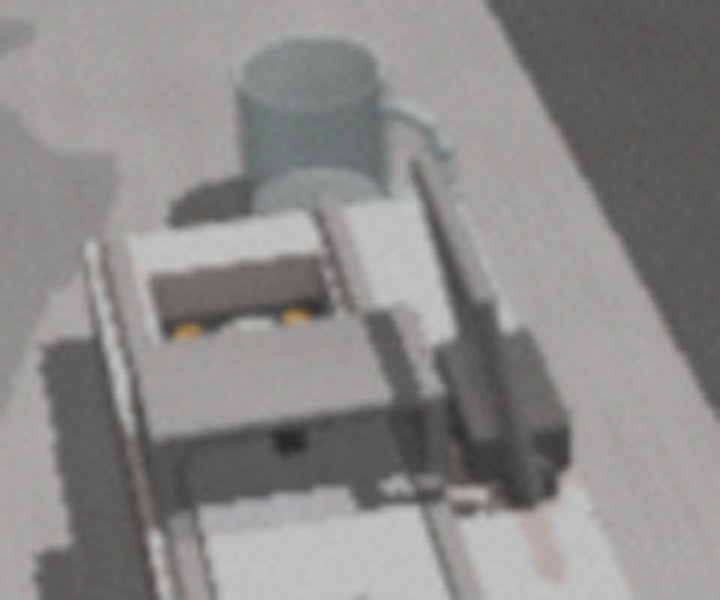

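```bash
python3 - <<'E'
from station import *
from h import *
s=snapshot("side"); np.savez("side3.npz",**s)
s0=load("side0.npz")
for v in range(196,218):
    row=[]
    for u in (276,278,280,282):
        p=depthpt(s,u,v); row.append("%.3f %.3f %.3f"%tuple(p)+" g%d"%s["frame"][v,u].mean())
    print(v," | ".join(row))
E
```

```text
196 0.472 0.102 0.122 g39 | 0.478 0.108 0.117 g38 | 0.482 0.103 0.120 g40 | 0.488 0.102 0.119 g36
197 0.472 0.104 0.118 g35 | 0.477 0.107 0.115 g43 | 0.482 0.105 0.116 g40 | 0.487 0.104 0.116 g36
198 0.472 0.106 0.113 g39 | 0.477 0.107 0.112 g41 | 0.482 0.106 0.112 g42 | 0.487 0.105 0.111 g37
199 0.471 0.100 0.114 g46 | 0.477 0.103 0.111 g38 | 0.482 0.105 0.109 g40 | 0.487 0.100 0.112 g40
200 0.471 0.104 0.109 g55 | 0.477 0.106 0.107 g42 | 0.482 0.106 0.106 g40 | 0.487 0.105 0.106 g41
201 0.471 0.103 0.106 g54 | 0.477 0.107 0.103 g43 | 0.482 0.107 0.102 g36 | 0.487 0.107 0.101 g52
202 0.471 0.102 0.104 g63 | 0.476 0.107 0.099 g38 | 0.481 0.104 0.101 g40 | 0.486 0.102 0.101 g56
203 0.471 0.103 0.100 g63 | 0.476 0.105 0.098 g41 | 0.481 0.103 0.098 g39 | 0.486 0.103 0.098 g47
204 0.471 0.106 0.095 g54 | 0.476 0.107 0.093 g44 | 0.481 0.105 0.094 g39 | 0.486 0.105 0.093 g43
205 0.470 0.104 0.093 g52 | 0.475 0.103 0.093 g43 | 0.481 0.107 0.089 g38 | 0.486 0.106 0.089 g39
206 0.470 0.102 0.091 g59 | 0.475 0.105 0.088 g34 | 0.481 0.105 0.087 g41 | 0.486 0.103 0.088 g41
207 0.469 0.100 0.090 
[... 371 characters left out ...]
11 0.475 0.165 0.031 g93 | 0.480 0.164 0.031 g73 | 0.486 0.161 0.032 g65 | 0.491 0.155 0.036 g54
212 0.474 0.156 0.034 g64 | 0.479 0.156 0.033 g62 | 0.485 0.155 0.033 g78 | 0.491 0.155 0.032 g65
213 0.473 0.153 0.033 g49 | 0.476 0.120 0.055 g73 | 0.481 0.117 0.056 g150 | 0.486 0.116 0.056 g101
214 0.472 0.146 0.034 g65 | 0.475 0.113 0.057 g95 | 0.472 0.041 0.108 g161 | 0.477 0.038 0.109 g119
215 0.462 0.036 0.110 g119 | 0.466 0.035 0.110 g122 | 0.471 0.033 0.110 g143 | 0.476 0.034 0.109 g130
216 0.461 0.031 0.110 g138 | 0.466 0.034 0.107 g134 | 0.471 0.029 0.110 g135 | 0.475 0.027 0.110 g137
217 0.460 0.028 0.110 g140 | 0.465 0.029 0.108 g142 | 0.470 0.026 0.109 g141 | 0.475 0.024 0.110 g141
```

```bash
python3 - <<'E'
import station
print([n for n in dir(station) if not n.startswith('__')])
print(getattr(station,'tip_reach',None))
from h import *
s=load("side3.npz")
a=s["frame"][100:240,230:340]; cv2.imwrite("pics/s3g.png",cv2.resize(a,None,fx=5,fy=5,interpolation=cv2.INTER_CUBIC))
for v in range(160,212,3):
    print(v,[ "%.3f %.3f %.3f"%tuple(depthpt(s,u,v)) for u in (262,272,279,286,296)])
E
```

```text
['Unreachable', 'sign_off', 'snapshot', 'state', 'tip_reach']
0.019
160 ['0.443 0.076 0.245', '0.467 0.079 0.241', '0.483 0.076 0.240', '0.557 0.505 0.002', '0.591 0.499 0.002']
163 ['0.444 0.093 0.228', '0.469 0.102 0.220', '0.485 0.094 0.222', '0.553 0.483 0.003', '0.587 0.477 0.002']
166 ['0.443 0.089 0.222', '0.467 0.092 0.217', '0.484 0.091 0.215', '0.507 0.132 0.190', '0.375 -0.866 0.754']
169 ['0.442 0.092 0.212', '0.467 0.095 0.207', '0.483 0.091 0.207', '0.507 0.136 0.178', '0.560 0.310 0.075']
172 ['0.441 0.091 0.204', '0.466 0.094 0.199', '0.483 0.093 0.197', '0.502 0.101 0.190', '0.526 0.098 0.188']
175 ['0.440 0.088 0.197', '0.465 0.089 0.194', '0.483 0.093 0.189', '0.499 0.087 0.190', '0.525 0.090 0.185']
178 ['0.440 0.089 0.188', '0.464 0.087 0.186', '0.482 0.090 0.182', '0.499 0.091 0.179', '0.525 0.093 0.174']
181 ['0.439 0.088 0.181', '0.464 0.091 0.175', '0.481 0.092 0.172', '0.499 0.090 0.171', '0.548 0.244 0.072']
184 ['0.456 0.362 0.005', '0.463 0.085 0.170', '0.484 0.116 0.148', '0.496 0.075 0.171', '0.523 0.082 0.163']
187 ['0.437 0.087 0.164', '0.461 0.074 0.
[... 249 characters left out ...]
0.518 0.254 0.029', '0.547 0.249 0.028']
196 ['0.449 0.299 0.000', '0.478 0.287 0.004', '0.480 0.106 0.118', '0.509 0.186 0.063', '0.535 0.174 0.067']
199 ['0.441 0.193 0.059', '0.468 0.186 0.059', '0.480 0.110 0.107', '0.506 0.173 0.062', '0.532 0.155 0.069']
202 ['0.439 0.177 0.059', '0.467 0.172 0.059', '0.479 0.106 0.100', '0.505 0.165 0.057', '0.530 0.146 0.065']
205 ['0.438 0.163 0.059', '0.465 0.164 0.054', '0.479 0.109 0.088', '0.504 0.162 0.049', '0.528 0.134 0.063']
208 ['0.435 0.137 0.067', '0.464 0.161 0.046', '0.478 0.109 0.079', '0.504 0.165 0.037', '0.526 0.124 0.061']
211 ['0.433 0.122 0.068', '0.463 0.161 0.036', '0.483 0.161 0.032', '0.502 0.155 0.034', '0.524 0.112 0.059']
```

View pics/s3g.png

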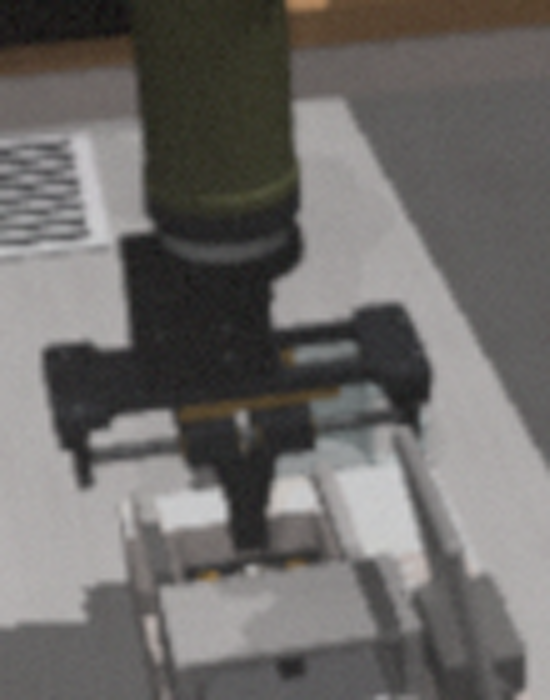

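```bash
python3 - <<'E'
from h import *
s=load("side0.npz")
e=np.array([.2865,.5828,.2108])
print(proj(s,e),proj(s,e-[0,0,.019]),proj(s,e+[0,0,.011]))
a=s["frame"][20:140,130:230]; cv2.imwrite("pics/s0g.png",cv2.resize(a,None,fx=5,fy=5,interpolation=cv2.INTER_CUBIC))
for v in range(50,100,2):
    r=[]
    for u in range(160,215):
        p=depthpt(s,u,v)
        if p[2]>.05 and s["frame"][v,u].mean()<70 and p[1]>.4 and p[1]<.7: r.append(p)
    if r: r=np.array(r); print(v,len(r),r.min(0).round(3),r.max(0).round(3))
E
```

```text
[196.86866569 102.25167891] [197.82553355 107.76467823] [196.30819742  99.02280721]
50 29 [0.235 0.525 0.376] [0.314 0.584 0.393]
52 29 [0.234 0.522 0.368] [0.312 0.59  0.388]
54 23 [0.247 0.529 0.365] [0.312 0.578 0.381]
56 38 [0.246 0.527 0.334] [0.355 0.664 0.376]
58 40 [0.245 0.525 0.332] [0.357 0.642 0.37 ]
60 40 [0.247 0.528 0.323] [0.359 0.651 0.364]
62 40 [0.246 0.529 0.317] [0.358 0.65  0.358]
64 39 [0.244 0.525 0.313] [0.354 0.64  0.353]
66 40 [0.243 0.521 0.304] [0.357 0.65  0.348]
68 40 [0.243 0.528 0.299] [0.356 0.643 0.34 ]
70 42 [0.234 0.519 0.295] [0.352 0.638 0.337]
72 43 [0.217 0.5   0.29 ] [0.339 0.639 0.337]
74 35 [0.214 0.483 0.284] [0.321 0.637 0.337]
76 38 [0.212 0.482 0.279] [0.32  0.633 0.331]
78 38 [0.214 0.483 0.273] [0.32  0.634 0.325]
80 36 [0.215 0.481 0.267] [0.319 0.629 0.319]
82 35 [0.217 0.491 0.261] [0.318 0.628 0.31 ]
84 34 [0.216 0.489 0.251] [0.319 0.635 0.304]
86 27 [0.227 0.488 0.247] [0.319 0.631 0.299]
88 15 [0.253 0.525 0.243] [0.318 0.625 0.281]
90 16 [0.251 0.524 0.235] [0.317 0.629 0.275]
92 15 [0.253 0.53  0.226] [0.319 0.63  0.266]
94 10 [0.252 0.529 0.222] [0.312 0.622 0.26 ]
96 8 [0.253 0.532 0.248] [0.275 0.544 0.252]
98 7 [0.256 0.531 0.244] [0.274 0.539 0.246]
```

View pics/s0g.png

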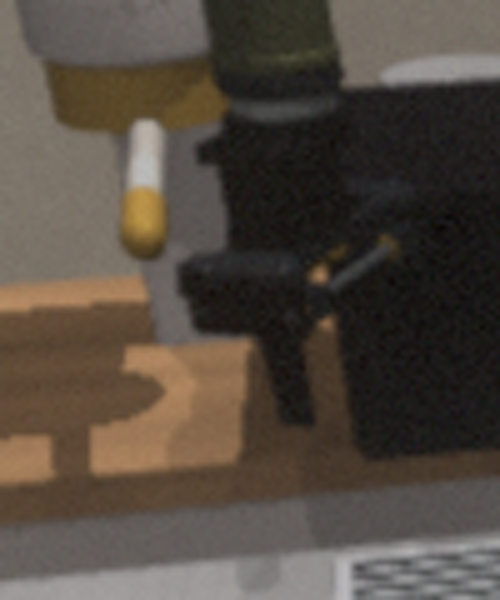

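Measured by depth, the real fingertips are about 11 mm above the reported TCP height, with the gripper open (start picture) and shut (now). The text implies 19 mm below. Box and strap depths agree with the given sizes, so I trust the camera and use tip z ≈ eef z + 0.011. I keep descending and watch the force.

Emit:
carry_out(plan=[[[0,0,0.01],0,0],[[0,0,0.018],0,0],[[0,0,0.021],0,0],[[0,0,0.023],0,0],[[0,0,0.023],0,0]])

```text
time_s: 3.05
eef_pos: [0.4786, 0.1136, 0.0416]
orientation: [[-0.014, 1.0, -0.001], [1.0, 0.014, -0.0], [-0.0, -0.001, -1.0]]
ft_force: [-2.8, -0.3, 1.5]
opening: 0.006
```

Emit:
carry_out(plan=[[[0,0,0.002],0,0],[[0,0,0.003],0,0],[[0,0,0.004],0,0],[[0,0,0.004],0,0]])

```text
time_s: 3.45
eef_pos: [0.4792, 0.1138, 0.0379]
orientation: [[-0.014, 1.0, 0.0], [1.0, 0.014, 0.0], [0.0, 0.0, -1.0]]
ft_force: [-2.5, -1.0, 4.1]
opening: 0.004
```

```bash
python3 - <<'E'
from station import *
from h import *
s=snapshot("side"); cv2.imwrite("pics/side4.png",cv2.resize(s["frame"][130:330,220:420],None,fx=3,fy=3))
x=state();print(x["eef_pos"],x["opening"],x["ft_force"])
E
```

```text
[0.47918685 0.11380167 0.03793845] 0.007651934371220674 [-1.7033222   0.19517432  4.08128917]
```

View pics/side4.png

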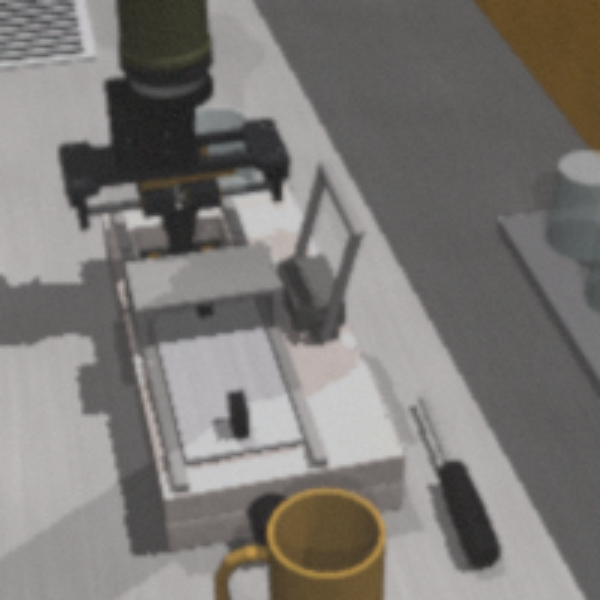

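The force is 4 N and the lever is dropping: it leans away, with its bar around (340,200). I raise the tool straight up.

Emit:
carry_out(plan=[[[0,0,-0.04],0,0],[[0,0,-0.09],0,0.3],[[0,0,-0.14],0,0.6],[[0,0,-0.15],0,0.6],[[0,0,-0.15],0,0.6]])

```text
time_s: 4.0
eef_pos: [0.4812, 0.1144, 0.19]
orientation: [[-0.014, 1.0, 0.005], [1.0, 0.014, 0.002], [0.002, 0.006, -1.0]]
ft_force: [0.2, -0.4, -1.3]
opening: 0.286
```

```bash
python3 - <<'E'
from station import *
from h import *
s=snapshot("side"); np.savez("side5.npz",**s);cv2.imwrite("pics/side5.png",cv2.resize(s["frame"][130:330,220:420],None,fx=3,fy=3))
t=snapshot("top"); np.savez("top5.npz",**t);cv2.imwrite("pics/top5.png",cv2.resize(t["frame"][160:280,190:450],None,fx=3,fy=3,interpolation=cv2.INTER_CUBIC))
x=state();print(x["time_s"],x["eef_pos"],x["opening"],x["ft_force"])
E
```

```text
4.1 [0.47866584 0.11367876 0.18649741] 0.37207843898539494 [-0.32000201 -0.46235471 -0.95550266]
```

View pics/side5.png

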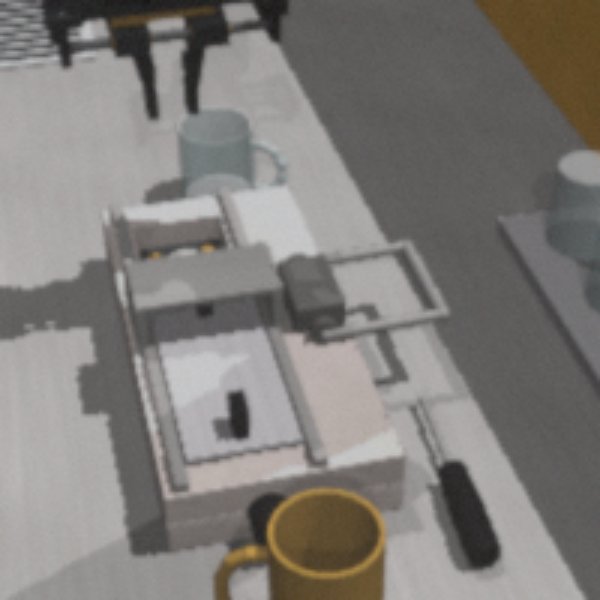

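View pics/top5.png

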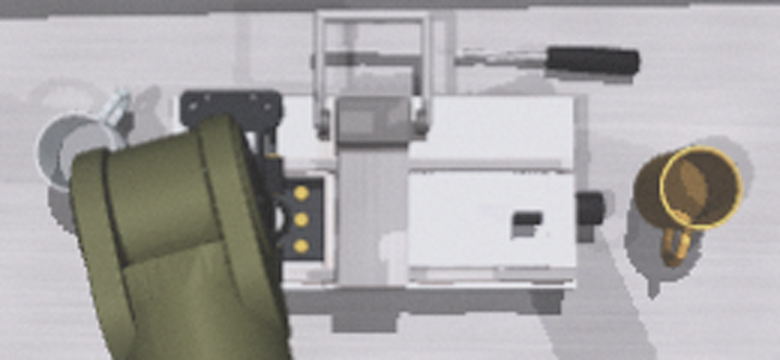

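The lever is down, with its bar at (373,15) in the top crop, behind the box. The screwdriver tip is at (455,57), clear of the bar. Now I measure the bar.

```bash
python3 - <<'E'
from h import *
t=load("top5.npz"); s=load("side5.npz")
for uv in [(373,12),(373,15),(373,18),(320,15),(428,15)]: print(uv,plane(t,(uv[0]/3+190,uv[1]/3+160),.067))
P=np.array([[depthpt(t,u,v) for u in range(300,332)] for v in range(158,175)])
m=(P[...,2]>.055)&(P[...,2]<.085)&(abs(P[...,1]-.008)<.04)&(P[...,0]>.62); q=P[m]; print(len(q),q.mean(0),q.min(0),q.max(0))
# side: bar between its two ends
g=cv2.cvtColor(s["frame"],cv2.COLOR_BGR2GRAY)
for (a,b) in [((408,243),(443,312))]:
    for k in (0.,.5,1.):
        u=np.array(a)*(1-k)+np.array(b)*k; print(plane(s,u/3+[220,130],.067))
print(plane(t,(455/3+190,57/3+160),.01),plane(t,(640/3+190,60/3+160),.01))
E
```

```text
(373, 12) [0.67658275 0.00789413 0.067     ]
(373, 15) [0.6737293  0.00785572 0.067     ]
(373, 18) [0.67087741 0.00781732 0.067     ]
(320, 15) [0.67299561 0.05758485 0.067     ]
(428, 15) [ 0.6745218  -0.04379344  0.067     ]
113 [0.6743466  0.0077834  0.07162883] [ 0.6690851  -0.03066516  0.06645005] [0.67986619 0.04797883 0.07771478]
[0.67748827 0.06333585 0.067     ]
[0.67733434 0.01060326 0.067     ]
[ 0.67719068 -0.03848003  0.067     ]
[ 0.64329594 -0.07361508  0.01      ] [ 0.64320777 -0.25661696  0.01      ]
```

Emit:
carry_out(plan=[[[-0.109,0.195,0],0,0.6],[[-0.109,0.195,0],0,0.6],[[-0.109,0.195,0],0,0.6],[[-0.109,0.195,0],0,0.6],[[-0.109,0.195,0],0,0.6],[[-0.109,0.195,0.05],0,0.6],[[-0.109,0.195,0.06],0,0.6],[[-0.109,0.195,0.06],0,0.6]])

```text
time_s: 4.9
eef_pos: [0.6723, 0.0079, 0.1231]
orientation: [[-0.014, 1.0, -0.009], [1.0, 0.014, -0.001], [-0.001, -0.009, -1.0]]
ft_force: [0.7, -0.7, 0.3]
opening: 0.599
```

```bash
python3 - <<'E'
from station import *
from h import *
s=snapshot("side"); np.savez("side6.npz",**s);cv2.imwrite("pics/side6.png",cv2.resize(s["frame"][130:330,220:420],None,fx=3,fy=3))
x=state();print(x["time_s"],x["eef_pos"],x["opening"],x["ft_force"],x["q"])
print(x["orientation"].round(3))
E
```

```text
4.95 [0.67409704 0.00815996 0.12601452] 0.6003473096266314 [ 0.24347192 -0.87458133  0.08660309] [-0.42165696  0.4537806   0.49639085  1.5044588  -0.2219956   1.24390978
  0.11924803]
[[-0.015  1.    -0.004]
 [ 1.     0.015 -0.   ]
 [-0.    -0.004 -1.   ]]
```

View pics/side6.png

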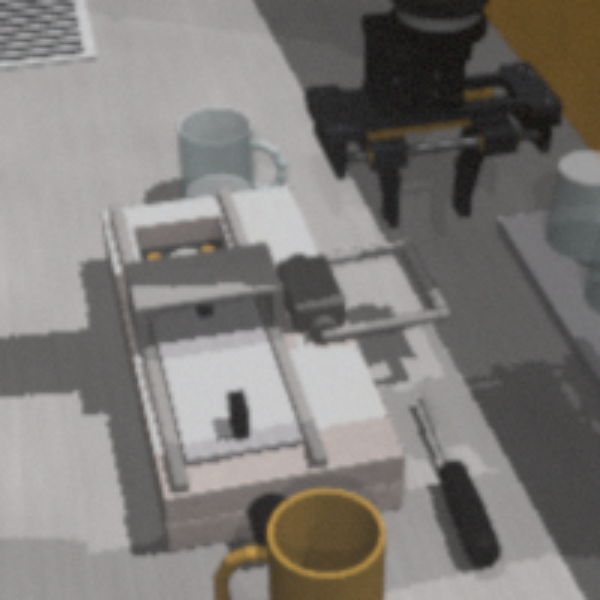

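The open jaws, with tips at (390,222) and (462,213), straddle the bar. I lower and close.

Emit:
carry_out(plan=[[[0,0.001,0.04],0,0.6],[[0,0.001,0.075],0,0.6],[[0,0.001,0.083],0,0.6],[[0,0.001,0.083],0,0.6],[[0,0.001,0.083],0,0],[[0,0.001,0.083],0,0],[[0,0.001,0.083],0,0],[[0,0.001,0.083],0,0]], newtons=20)

```text
time_s: 5.75
eef_pos: [0.6774, 0.0075, 0.0461]
orientation: [[-0.014, 1.0, 0.002], [1.0, 0.014, 0.0], [0.0, 0.002, -1.0]]
ft_force: [0.7, -0.3, 0.4]
opening: 0.32
```

```bash
python3 - <<'E'
from station import *
from h import *
s=snapshot("side"); np.savez("side7.npz",**s);cv2.imwrite("pics/side7.png",cv2.resize(s["frame"][150:300,280:440],None,fx=4,fy=4))
x=state();print(x["time_s"],x["eef_pos"],x["opening"]*87,x["ft_force"])
E
```

```text
5.8 [0.67718946 0.00752781 0.04572652] 24.093273344126267 [ 0.05528827 -0.0660595   0.04123966]
```

View pics/side7.png

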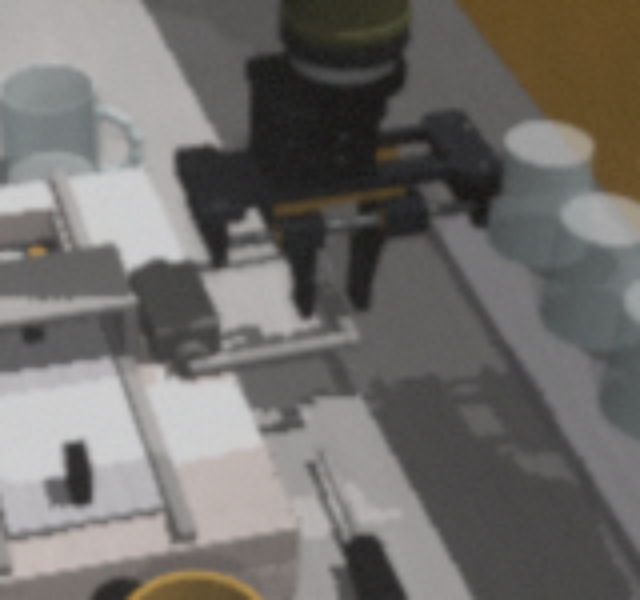

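Emit:
carry_out(plan=[[[0,0,0],0,0],[[0,0,0],0,0],[[0,0,0],0,0]])

```text
time_s: 6.1
eef_pos: [0.6744, 0.0075, 0.0449]
orientation: [[-0.014, 1.0, -0.005], [1.0, 0.014, 0.0], [0.001, -0.005, -1.0]]
ft_force: [-6.7, 0.6, 6.0]
opening: 0.128
```

```bash
python3 - <<'E'
from station import *
from h import *
s=snapshot("side"); np.savez("side8.npz",**s);cv2.imwrite("pics/side8.png",cv2.resize(s["frame"][190:260,330:400],None,fx=8,fy=8,interpolation=cv2.INTER_CUBIC))
x=state();print(x["time_s"],x["eef_pos"],x["opening"]*87,x["ft_force"])
f=lambda p:(proj(s,p)-[330,190])*8
print(f((.675,.008,.067)),f((.675,.058,.067)),f((.675,-.042,.067)),f((.677,-.002,.0565)))
E
```

```text
6.15 [0.67445275 0.00754458 0.04496078] 11.17849586054915 [-5.76620687  0.90523322  5.32560813]
[250.10390564 265.74412772] [205.4117898  178.02749216] [298.06820647 359.88063208] [264.01046171 309.37789207]
```

View pics/side8.png

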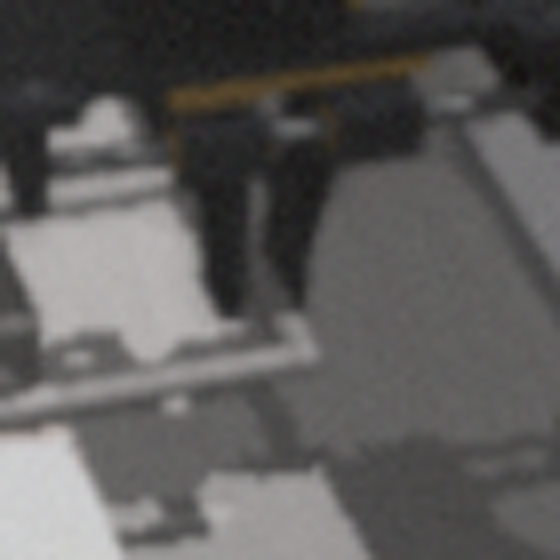

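The bar is held: opening 11 mm against a 12 mm bar, with the fingers at (250,310) on it. I follow the arc up (radius 0.1, tool y = box x).

Emit:
carry_out(plan=[[[0,-0.001,-0.0125],0,0],[[0,-0.0035,-0.0245],0,0],[[0,-0.0075,-0.0365],0,0],[[0,-0.013,-0.0475],0,0],[[0,-0.02,-0.058],0,0],[[0,-0.028,-0.0675],0,0],[[0,-0.0375,-0.076],0,0],[[0,-0.0475,-0.083],0,0]], newtons=25)

```text
time_s: 6.95
eef_pos: [0.6311, 0.0069, 0.1305]
orientation: [[-0.014, 1.0, 0.007], [1.0, 0.014, 0.0], [0.0, 0.007, -1.0]]
ft_force: [4.1, -0.3, -1.2]
opening: 0.124
```

```bash
python3 - <<'E'
from station import *
from h import *
s=snapshot("side"); np.savez("side9.npz",**s);cv2.imwrite("pics/side9.png",cv2.resize(s["frame"][130:280,280:440],None,fx=4,fy=4))
x=state();print(x["time_s"],x["eef_pos"],x["opening"]*87,x["ft_force"])
E
```

```text
7.0 [0.6298297  0.00688478 0.13152948] 11.257058195992013 [ 1.33873943 -0.67245661 -0.94788677]
```

View pics/side9.png

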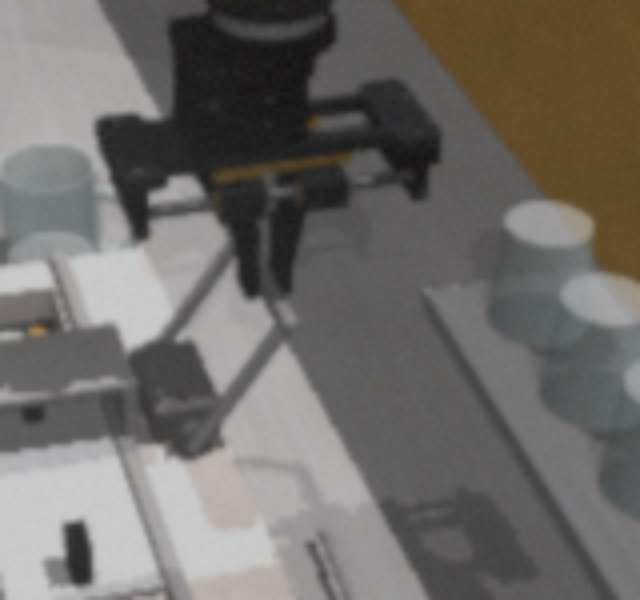

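Emit:
carry_out(plan=[[[0,-0.0115,-0.006],0,0],[[0,-0.0225,-0.01],0,0],[[0,-0.0345,-0.013],0,0],[[0,-0.0465,-0.0145],0,0],[[0,-0.0585,-0.0145],0,0],[[0,-0.0685,-0.0135],0,0],[[0,-0.075,-0.0125],0,0],[[0,-0.076,-0.012],0,0]])

```text
time_s: 7.8
eef_pos: [0.5547, 0.0058, 0.1433]
orientation: [[-0.014, 1.0, 0.006], [1.0, 0.014, 0.002], [0.002, 0.006, -1.0]]
ft_force: [-1.0, 0.0, 10.8]
opening: 0.128
```

```bash
python3 - <<'E'
from station import *
from h import *
s=snapshot("side"); np.savez("side10.npz",**s);cv2.imwrite("pics/side10.png",cv2.resize(s["frame"][130:280,250:410],None,fx=4,fy=4))
x=state();print(x["time_s"],x["eef_pos"],x["opening"]*87,x["ft_force"])
E
```

```text
7.85 [0.55486172 0.00585057 0.14335941] 11.25173643785026 [-1.07133899 -0.76152197  9.08166663]
```

View pics/side10.png

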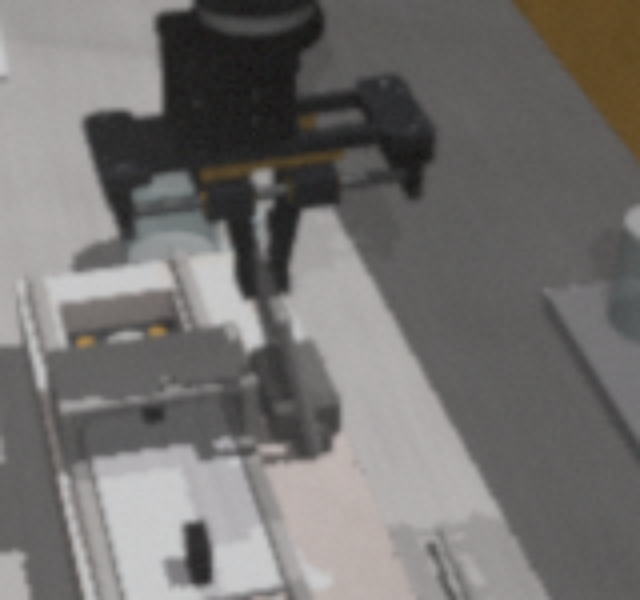

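Emit:
carry_out(plan=[[[0,-0.002,0],0,0],[[0,-0.003,0],0,0],[[0,-0.003,0],0,0]])

```text
time_s: 8.15
eef_pos: [0.5547, 0.0058, 0.1434]
orientation: [[-0.014, 1.0, 0.011], [1.0, 0.014, 0.001], [0.001, 0.011, -1.0]]
ft_force: [6.3, -0.4, 4.3]
opening: 0.129
```

The position did not change and the force rose, so the lever is on its stop. I release and rise.

Emit:
carry_out(plan=[[[0,0.003,0],0,0.2],[[0,0.003,0],0,0.4],[[0,0.003,0],0,0.5],[[0,0.003,0],0,0.5],[[0,0.003,-0.02],0,0.5],[[0,0.003,-0.05],0,0.5],[[0,0.003,-0.08],0,0.5],[[0,0.003,-0.08],0,0.5]])

```text
time_s: 8.95
eef_pos: [0.5554, 0.0057, 0.2239]
orientation: [[-0.014, 1.0, 0.007], [1.0, 0.014, 0.001], [0.001, 0.007, -1.0]]
ft_force: [0.7, -1.0, -0.1]
opening: 0.499
```

```bash
python3 - <<'E'
from station import *
from h import *
s=snapshot("side"); np.savez("side11.npz",**s);cv2.imwrite("pics/side11.png",cv2.resize(s["frame"][110:310,220:420],None,fx=3,fy=3))
x=state();print(x["time_s"],x["eef_pos"],x["opening"]*87,x["ft_force"],x["q"])
E
```

```text
9.0 [0.55422679 0.00570986 0.22161646] 43.304443013548685 [ 0.23705278  0.12067068 -0.61082856] [-0.53601985  0.11097419  0.51948866  1.69876141 -0.05714298  1.34343096
  0.00741715]
```

View pics/side11.png

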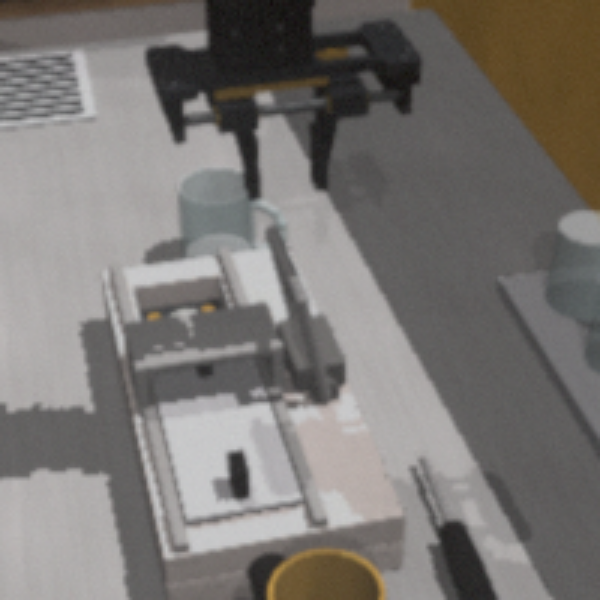

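The lever stays up against its stop (bar end at (275,235)), with nothing touching it. Next I go above the right tab with the jaws turned along the box's y. Gripping the tab along its length keeps the wide body clear of the raised lever.

Emit:
carry_out(plan=[[[-0.138,-0.07,0],-1.571,0.6],[[-0.138,-0.07,0],-1.571,0.6],[[-0.138,-0.07,0],-1.571,0.6],[[-0.138,-0.07,0],-1.571,0.6],[[-0.138,-0.07,0],-1.571,0.6],[[-0.138,-0.07,0],-1.571,0.6],[[-0.138,-0.07,0],-1.571,0.6],[[-0.138,-0.07,0],-1.571,0.6]], newtons=20)

```text
time_s: 9.8
eef_pos: [0.484, -0.1329, 0.2182]
orientation: [[-0.937, 0.349, -0.003], [0.349, 0.937, 0.0], [0.003, -0.001, -1.0]]
ft_force: [0.3, -0.7, 0.2]
opening: 0.597
```

```bash
python3 - <<'E'
from station import *
import numpy as np
x=state();o=x["orientation"];print(x["time_s"],x["eef_pos"],x["opening"]*87,x["q"],np.arctan2(o[1,1],o[0,1]),o.round(3))
E
```

```text
9.8 [ 0.48403706 -0.13292191  0.21822287] 51.949571850379904 [-0.40316172 -0.01490701  0.61779593  1.81810523  0.00922551  1.33851517
  1.42704589] 1.2146141782373427 [[-0.937  0.349 -0.003]
 [ 0.349  0.937  0.   ]
 [ 0.003 -0.001 -1.   ]]
```

Emit:
carry_out(plan=[[[0,0,0],-0.37,0.6],[[0,0,0.03],-0.37,0.6],[[0,0,0.07],-0.37,0.6],[[0,0,0.1],-0.37,0.6],[[0,0,0.1],-0.37,0.6],[[0,0,0.1],-0.37,0.6]])

```text
time_s: 10.4
eef_pos: [0.4844, -0.1332, 0.1194]
orientation: [[-1.0, -0.007, -0.002], [-0.007, 1.0, -0.0], [0.002, -0.0, -1.0]]
ft_force: [-0.5, 0.3, -0.1]
opening: 0.597
```

```bash
python3 - <<'E'
from station import *
from h import *
x=state();o=x["orientation"];print(x["time_s"],x["eef_pos"],x["opening"]*87,np.arctan2(o[1,1],o[0,1]),x["ft_force"])
s=snapshot("side"); np.savez("side12.npz",**s);cv2.imwrite("pics/side12.png",cv2.resize(s["frame"][160:320,240:400],None,fx=3.7,fy=3.7,interpolation=cv2.INTER_CUBIC))
E
```

```text
10.4 [ 0.4844204  -0.13320552  0.11939731] 51.972986173121846 1.5780805286244952 [-0.46020683  0.27057697 -0.09641432]
```

View pics/side12.png

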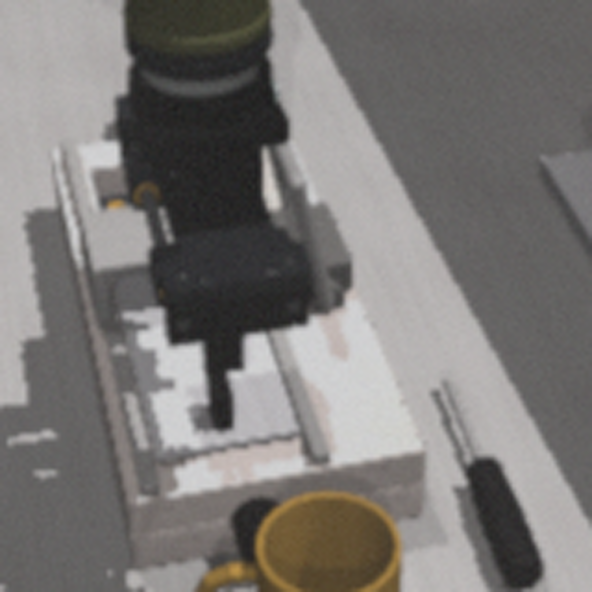

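The near finger, at (220,425), hides the tab as expected. I lower until the tips are about 4 mm above the cover, then grip.

Emit:
carry_out(plan=[[[-0.0015,0,0.04],0,0.6],[[-0.0015,0,0.055],0,0.6],[[-0.0015,0,0.06],0,0.6],[[-0.0015,0,0.06],0,0.4],[[-0.0015,0,0.06],0,0],[[-0.0015,0,0.06],0,0],[[-0.0015,0,0.06],0,0],[[-0.0015,0,0.06],0,0]], newtons=15)

```text
time_s: 11.25
eef_pos: [0.4874, -0.1335, 0.0607]
orientation: [[-1.0, -0.008, 0.002], [-0.008, 1.0, -0.0], [-0.002, -0.0, -1.0]]
ft_force: [0.0, -1.1, 3.3]
opening: 0.274
```

Emit:
carry_out(plan=[[[0,0,0],0,0],[[0,0,0],0,0]])

```text
time_s: 11.45
eef_pos: [0.4874, -0.1335, 0.0607]
orientation: [[-1.0, -0.008, 0.002], [-0.008, 1.0, -0.0], [-0.002, -0.0, -1.0]]
ft_force: [-0.7, -1.8, 6.3]
opening: 0.267
```

```bash
python3 - <<'E'
from station import *
from h import *
x=state();o=x["orientation"];print(x["time_s"],x["eef_pos"],x["opening"]*87,np.arctan2(o[1,1],o[0,1]),x["ft_force"])
s=snapshot("side"); np.savez("side13.npz",**s);cv2.imwrite("pics/side13.png",cv2.resize(s["frame"][160:320,240:400],None,fx=3.7,fy=3.7,interpolation=cv2.INTER_CUBIC))
E
```

```text
11.45 [ 0.48741308 -0.13350968  0.06068506] 23.21879840024005 1.5784432569297644 [-0.73574656 -1.82008405  6.26843278]
```

View pics/side13.png

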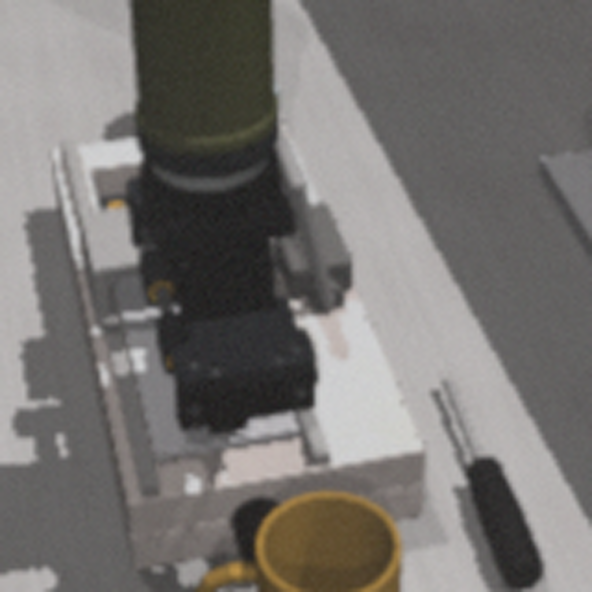

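```bash
python3 - <<'E'
from h import *
t=load("top0.npz")
for u in (332,333.5,408,410): print(u,plane(t,(u/3+190,230/3+160),.108)[:2])
g=cv2.cvtColor(t["frame"],cv2.COLOR_BGR2GRAY).astype(int)
for v in (228,236,243): print(v,g[v,296:332])
# depth edges row 236
for v in (228,240): print([(u,round(float(depthpt(t,u,v)[2]),3)) for u in list(range(297,304))+list(range(322,330))])
E
```

```text
332 [0.47211173 0.04201735]
333.5 [0.47213019 0.04068145]
408 [ 0.47301875 -0.02569546]
410 [ 0.47304185 -0.02747867]
228 [ 74  68 158 201 201 173 153 185 201 200 205 203 203 204 203 203 205 210
 208 206 206 209 208 210 211 210 208 210 209 201 212 218 217 217 217 218]
236 [ 90  75 172 216 218 185 162 190 205 203 207 208 207 210 209 205 209 213
 211 207 211 210 210 211 213 212 209 210 208 204 210 217 219 218 217 217]
243 [ 88  81 172 217 216 186 168 198 207 205 204 207 208 210 209 209 210 212
 211 207 209 208 208 209 212 211 207 209 206 203 210 216 217 216 216 218]
[(297, 0.031), (298, 0.056), (299, 0.059), (300, 0.056), (301, 0.06), (302, 0.107), (303, 0.109), (322, 0.112), (323, 0.109), (324, 0.108), (325, 0.107), (326, 0.066), (327, 0.065), (328, 0.065), (329, 0.064)]
[(297, 0.029), (298, 0.057), (299, 0.059), (300, 0.055), (301, 0.061), (302, 0.108), (303, 0.11), (322, 0.11), (323, 0.105), (324, 0.111), (325, 0.108), (326, 0.065), (327, 0.069), (328, 0.064), (329, 0.069)]
```

The strap spans y −0.026 to 0.038. The grip is good, with the opening at 23 mm on the 24 mm tab. I slide +y by 70 mm, which stops the leading finger short of the strap.

Emit:
carry_out(plan=[[[0,0.008,0],0,0],[[0,0.018,0],0,0],[[0,0.028,0],0,0],[[0,0.038,0],0,0],[[0,0.048,0],0,0],[[0,0.058,0],0,0],[[0,0.066,0],0,0],[[0,0.07,0],0,0]])

```text
time_s: 12.3
eef_pos: [0.4863, -0.0626, 0.0606]
orientation: [[-1.0, -0.008, 0.0], [-0.008, 1.0, -0.0], [-0.0, -0.0, -1.0]]
ft_force: [-1.8, -2.1, 7.5]
opening: 0.274
```

```bash
python3 - <<'E'
from station import *
from h import *
x=state();o=x["orientation"];print(x["time_s"],x["eef_pos"],x["opening"]*87,np.arctan2(o[1,1],o[0,1]),x["ft_force"])
s=snapshot("side"); np.savez("side14.npz",**s);cv2.imwrite("pics/side14.png",cv2.resize(s["frame"][160:320,240:400],None,fx=3.7,fy=3.7,interpolation=cv2.INTER_CUBIC))
t=snapshot("top"); np.savez("top14.npz",**t);cv2.imwrite("pics/top14.png",cv2.resize(t["frame"][160:280,190:450],None,fx=3,fy=3,interpolation=cv2.INTER_CUBIC))
E
```

```text
12.3 [ 0.48632178 -0.06263322  0.06063848] 23.876675997063195 1.5792746062399425 [-1.82497425 -2.08302937  7.50162737]
```

View pics/side14.png

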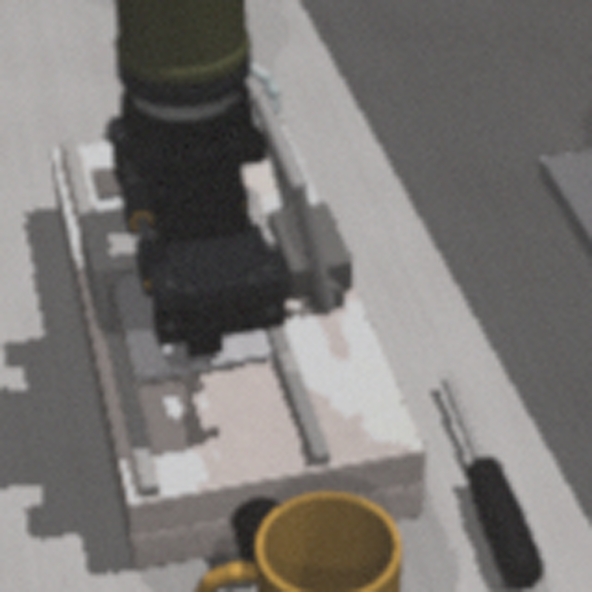

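View pics/top14.png

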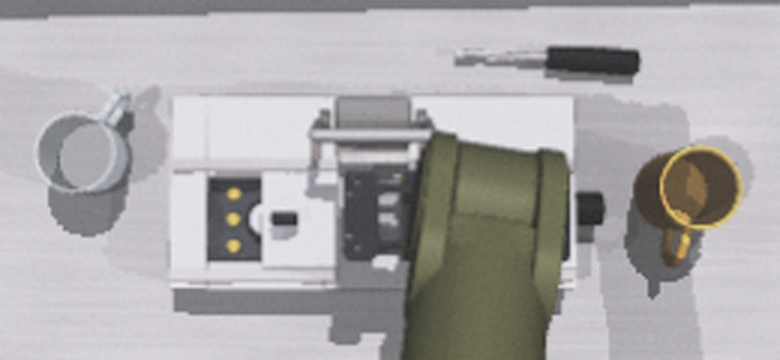

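The left tab shows at (284,218), past the strap, and the lever is still up. I release the right tab and rise.

Emit:
carry_out(plan=[[[0,0,0],0,0.4],[[0,0,0],0,0.4],[[0,0,-0.01],0,0.4],[[0,0,-0.05],0,0.45],[[0,0,-0.1],0,0.45],[[0,0,-0.13],0,0.45],[[0,0,-0.13],0,0.45]])

```text
time_s: 13.1
eef_pos: [0.4892, -0.0634, 0.1951]
orientation: [[-1.0, -0.007, 0.009], [-0.007, 1.0, 0.001], [-0.009, 0.001, -1.0]]
ft_force: [1.4, -0.1, 0.3]
opening: 0.444
```

```bash
python3 - <<'E'
from h import *
from station import *
x=state(); print(x["time_s"],x["eef_pos"],x["opening"],x["ft_force"])
t=snapshot("top"); np.savez("top15.npz",**t)
g=cv2.cvtColor(t["frame"],cv2.COLOR_BGR2GRAY)
m=(g<95).astype(np.uint8); n,l,st,c=cv2.connectedComponentsWithStats(m)
for i in range(1,n):
    if st[i,4]>10 and 250<c[i][0]<400 and 215<c[i][1]<250: print(st[i],c[i],plane(t,c[i],.094),plane(t,c[i],.09))
cv2.imwrite("pics/top15.png",cv2.resize(t["frame"][160:280,190:450],None,fx=3,fy=3,interpolation=cv2.INTER_CUBIC))
E
```

```text
13.1 [ 0.48918538 -0.06341984  0.19508068] 0.44368112398775766 [ 1.42593764 -0.14200847  0.25814214]
[394 214   1  21  21] [394. 224.] [ 0.50968655 -0.21134042  0.094     ] [ 0.50983046 -0.21214434  0.09      ]
[259 220  18  27 321] [267.29906542 233.02492212] [0.48068182 0.13288762 0.094     ] [0.48072263 0.13330731 0.09      ]
[281 231   8   4  31] [284.38709677 232.5483871 ] [0.48264674 0.08661812 0.094     ] [0.48269453 0.08687334 0.09      ]
[346 247   2   6  11] [346.45454545 249.63636364] [ 0.43878773 -0.08192737  0.094     ] [ 0.43867962 -0.08227128  0.09      ]
```

View pics/top15.png

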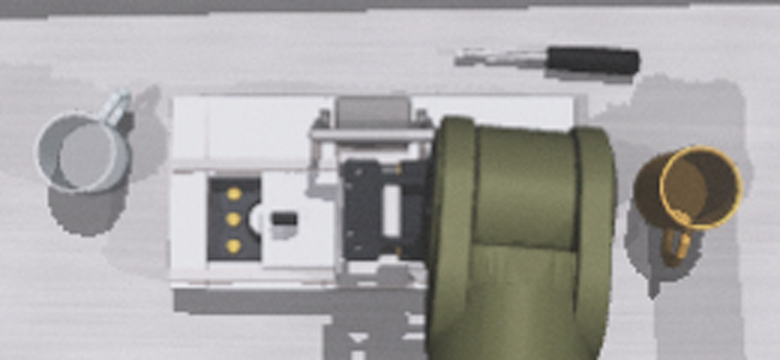

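The left tab is at (0.483, 0.087), which agrees with the slide. I move over it and lower.

Emit:
carry_out(plan=[[[0.002,0.15,0],0,0.5],[[0.002,0.15,0],0,0.5],[[0.002,0.15,0],0,0.5],[[0.002,0.15,0],0,0.5],[[0.002,0.15,0.04],0,0.5],[[0.002,0.15,0.08],0,0.45],[[0.002,0.15,0.08],0,0.45],[[0.002,0.15,0.08],0,0.45]])

```text
time_s: 13.95
eef_pos: [0.4821, 0.0861, 0.1093]
orientation: [[-1.0, -0.007, -0.003], [-0.007, 1.0, -0.001], [0.003, -0.001, -1.0]]
ft_force: [0.1, -0.1, 1.1]
opening: 0.451
```

```bash
python3 - <<'E'
from station import *
from h import *
x=state();o=x["orientation"];print(x["time_s"],x["eef_pos"],x["opening"]*87,np.arctan2(o[1,1],o[0,1]),x["ft_force"])
s=snapshot("side"); np.savez("side16.npz",**s);cv2.imwrite("pics/side16.png",cv2.resize(s["frame"][140:300,240:400],None,fx=3.7,fy=3.7,interpolation=cv2.INTER_CUBIC))
E
```

```text
13.95 [0.48208752 0.08611201 0.109312  ] 39.22258583204966 1.5777474389220378 [ 0.11144082 -0.12070909  1.14411   ]
```

View pics/side16.png

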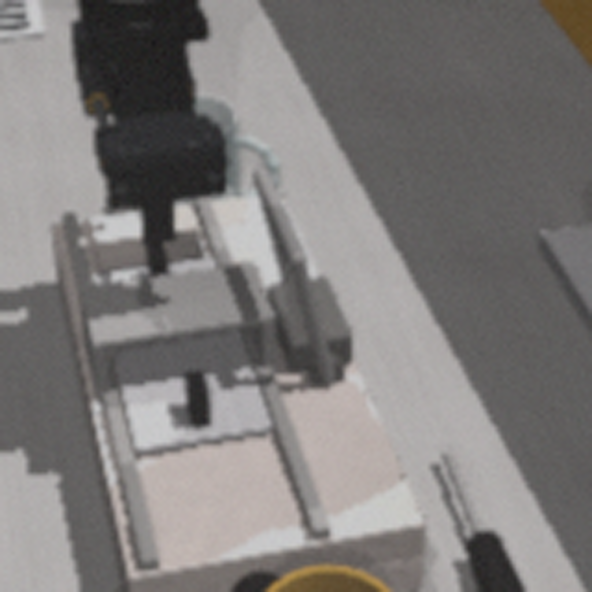

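The near finger is at (158,270), on the far side of the strap. I lower and grip.

Emit:
carry_out(plan=[[[0,0.001,0.02],0,0.45],[[0,0.001,0.04],0,0.45],[[0,0.001,0.047],0,0.45],[[0,0.001,0.047],0,0.45],[[0,0.001,0.047],0,0],[[0,0.001,0.047],0,0],[[0,0.001,0.047],0,0],[[0,0.001,0.047],0,0]])

```text
time_s: 14.8
eef_pos: [0.4838, 0.088, 0.0639]
orientation: [[-1.0, -0.008, 0.002], [-0.008, 1.0, 0.001], [-0.002, 0.001, -1.0]]
ft_force: [0.3, -0.5, 4.7]
opening: 0.274
```

The grip is on (24 mm). Sliding the remaining ~79 mm.

Emit:
carry_out(plan=[[[0,0.01,0],0,0],[[0,0.02,0],0,0],[[0,0.031,0],0,0],[[0.0005,0.042,0],0,0],[[0.0005,0.053,0],0,0],[[0.0005,0.063,0],0,0],[[0.0005,0.071,0],0,0],[[0.0005,0.076,0],0,0]])

```text
time_s: 15.6
eef_pos: [0.4827, 0.157, 0.0637]
orientation: [[-1.0, -0.006, -0.001], [-0.006, 1.0, -0.01], [0.001, -0.01, -1.0]]
ft_force: [-1.8, -23.3, 14.3]
opening: 0.275
```

Emit:
carry_out(plan=[[[0,0.002,0],0,0],[[0,0.004,0],0,0],[[0,0.004,0],0,0]])

```text
time_s: 15.9
eef_pos: [0.4828, 0.1569, 0.0636]
orientation: [[-1.0, -0.002, -0.002], [-0.002, 1.0, -0.014], [0.002, -0.013, -1.0]]
ft_force: [-3.4, -22.5, 14.7]
opening: 0.278
```

It stopped about 9 mm short of the expected end with 23 N along y. I look before pushing more.

```bash
python3 - <<'E'
from station import *
from h import *
x=state();o=x["orientation"];print(x["time_s"],x["eef_pos"],x["opening"]*87,x["ft_force"],x["ft_torque"])
s=snapshot("side"); np.savez("side17.npz",**s);cv2.imwrite("pics/side17.png",cv2.resize(s["frame"][100:260,220:380],None,fx=3.7,fy=3.7,interpolation=cv2.INTER_CUBIC))
t=snapshot("top"); np.savez("top17.npz",**t)
cv2.imwrite("pics/top17.png",cv2.resize(t["frame"][160:280,190:450],None,fx=3,fy=3,interpolation=cv2.INTER_CUBIC))
E
```

```text
15.9 [0.48276525 0.1569211  0.06364913] 24.21636122765823 [ -3.43246149 -22.47773422  14.70593536] [-5.03922858  0.60006008 -0.00754511]
```

View pics/side17.png

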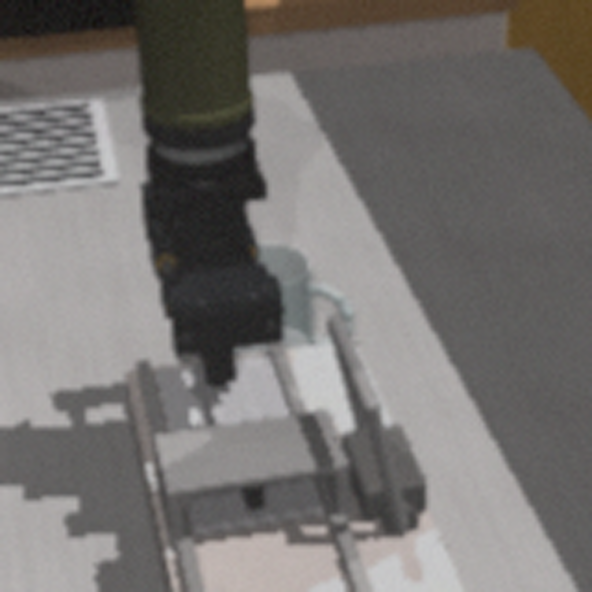

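View pics/top17.png

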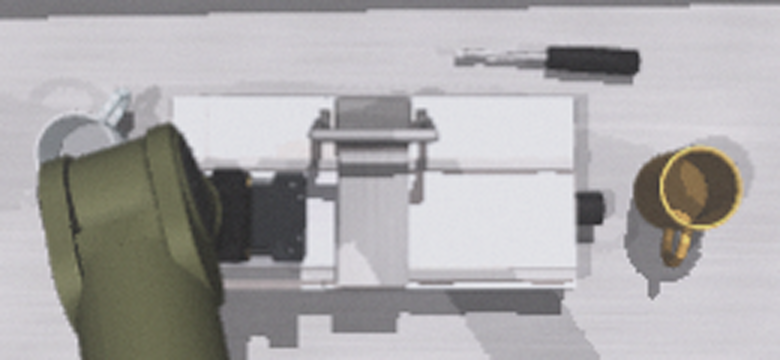

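```bash
python3 - <<'E'
from h import *
t=load("top0.npz")
for v in (225,233,240,248):
    print(v,[("%.3f"%depthpt(t,u,v)[1],"%.3f"%depthpt(t,u,v)[2]) for u in range(246,262,2)])
s=load("side17.npz"); g=cv2.cvtColor(s["frame"],cv2.COLOR_BGR2GRAY)
m=(g<50).astype(np.uint8)[225:245,275:300]; n,l,st,c=cv2.connectedComponentsWithStats(m)
for i in range(1,n): print(st[i],c[i]+[275,225])
print("tab projections")
for y in (.007,.017): 
    for z in (.082,.094): print(y,z,proj(s,(.4845,y-.012,z)))
print(depthpt(s,288,233),depthpt(s,288,234))
# where is strap mouth & box ends (z 0.058) in row
print(g[226:244,284:294])
E
```

```text
225 [('0.207', '-0.004'), ('0.192', '0.055'), ('0.186', '0.058'), ('0.180', '0.057'), ('0.174', '0.062'), ('0.169', '0.060'), ('0.163', '0.061'), ('0.161', '0.033')]
233 [('0.205', '0.004'), ('0.190', '0.063'), ('0.186', '0.053'), ('0.179', '0.060'), ('0.174', '0.061'), ('0.168', '0.059'), ('0.163', '0.057'), ('0.161', '0.027')]
240 [('0.205', '-0.003'), ('0.190', '0.062'), ('0.185', '0.055'), ('0.179', '0.060'), ('0.173', '0.058'), ('0.168', '0.059'), ('0.162', '0.062'), ('0.160', '0.030')]
248 [('0.205', '-0.002'), ('0.190', '0.058'), ('0.184', '0.058'), ('0.178', '0.059'), ('0.173', '0.054'), ('0.167', '0.059'), ('0.162', '0.059'), ('0.156', '0.056')]
[11  7  5  5 19] [288.21052632 233.78947368]
tab projections
0.007 0.082 [288.40711099 232.39638275]
0.007 0.094 [288.15893645 228.49145561]
0.017 0.082 [287.73831106 229.9656156 ]
0.017 0.094 [287.48784362 226.07459637]
[ 0.48327203 -0.00607272  0.08117201] [ 0.48372435 -0.0012158   0.07428544]
[[144 143 142 143 144 141 141 143 140 142]
 [143 140 142 143 141 142 140 140 138 137]
 [143 140 140 142 143 140 141 139 131 125]
 [138 134 129 123 122 118 119 114 108 103]
 [118 112 105 100  93  90  88  83  83  82]
 [ 89  82  73  70  68  67  59  70  80  84]
 [ 81  62  49  49  45  47  48  71  84  90]
 [ 84  69  50  43  39  39  45  72  85  91]
 [ 90  74  53  41  41  41  51  69  87  90]
 [ 91  84  57  44  44  43  43  67  86  88]
 [ 89  93  70  49  43  43  51  69  84  90]
 [ 94  91  77  66  57  65  69  82  90  90]
 [ 92  94  86  83  79  83  89  90  94  90]
 [ 96  92  96  89  92  86  92  97 104 104]
 [ 99  99 105 104 101  96 100 104 105 110]
 [103 104 107 109 107  99  95  97  92  99]
 [ 96  93  97 102 100  96  94  94  89  94]
 [ 92  90  89  92  98 100 100 101 100 104]]
```

```bash
python3 - <<'E'
from h import *
for n in ("side0","side14","side17"):
    s=load(n+".npz"); g=cv2.cvtColor(s["frame"],cv2.COLOR_BGR2GRAY); print(n); print(g[228:242,283:293])
# right tab, in side0: bottom rows
s=load("side0.npz"); g=cv2.cvtColor(s["frame"],cv2.COLOR_BGR2GRAY); print(g[258:282,292:306])
for y in (-.1335,-.144):
  print(y,proj(s,(.486,y-.012,.066)),proj(s,(.486,y-.012,.094)),proj(s,(.486,y+.012,.094)))
for y in (.007,.0165,-.003): print(y,proj(s,(.4845,y-.012,.066)))
E
```

```text
side0
[[162 159 157 156 156 156 155 152 146 141]
 [152 149 146 140 130 129 126 119 118 106]
 [121 117 113 105  95  93  92  84  83  83]
 [ 91  91  82  71  67  65  67  65  77  83]
 [ 81  78  63  49  47  45  49  56  76  90]
 [ 82  86  70  50  41  43  44  55  76  86]
 [ 90  87  74  53  43  48  42  54  76  88]
 [ 89  90  80  68  59  64  68  74  83  88]
 [ 90  90  89  85  77  83  85  84  89  88]
 [ 88  91  89  91  85  89  85  87  88  88]
 [ 89  92  91  89  91  88  89  88  88  89]
 [ 90  91  91  91  91  86  89  86  88  88]
 [ 90  87  89  91  90  90  89  87  88  94]
 [ 87  87  92  98  97  96  96  95 100 129]]
side14
[[43 42 49 52 47 47 50 53 51 49]
 [40 42 45 51 50 51 47 51 55 48]
 [42 46 45 52 51 49 48 56 52 47]
 [48 48 50 50 54 53 52 46 50 48]
 [46 50 53 50 44 49 48 53 49 45]
 [50 50 53 48 46 52 52 51 50 47]
 [52 50 55 53 47 44 50 49 49 50]
 [51 53 58 55 51 51 49 49 46 51]
 [52 53 67 64 54 51 49 53 50 41]
 [49 52 60 60 59 47 48 56 56 53]
 [53 51 50 48 48 52 50 57 57 53]
 [45 51 47 48 45 44 43 48 48 49]
 [48 46 49 45 41 42 41 40 44 42]
 [41 44 43 44 44 42 42 41 40 39]]
side17
[[145 143 140 
[... 1592 characters left out ...]
 [147 127 125 120 119 103  71  54  58  59  89 148 174 188]
 [157 154 162 144 151 155 134 106 106 124 141 159 169 184]
 [180 181 188 177 182 186 178 159 154 164 165 169 171 177]
 [191 192 188 191 191 191 190 182 172 169 165 164 168 172]
 [193 191 191 186 189 186 185 184 173 154 139 131 137 139]
 [188 186 180 168 156 151 150 147 137 127 117 111 110 106]
 [150 147 144 127 123 118 113 107 109 133 149 148 148 148]]
-0.1335 [299.90610086 276.06024842] [299.44561149 266.59125847] [297.4486156  259.44806511]
-0.144 [300.79463553 279.30654777] [300.34458214 269.80692524] [298.31260287 262.53849256]
0.007 [288.73326678 237.52869423]
0.0165 [288.10057183 235.20175937]
-0.003 [289.40886063 240.01343292]
```

The right tab now sits centred under the strap (y ≈ 0.007, strap centre 0.006). By the box's symmetry that is the home position; the cover probably started about 10 mm off fully open. I relax, release and look, then re-push to confirm.

Emit:
carry_out(plan=[[[0,-0.004,0],0,0],[[0,-0.009,0],0,0],[[0,-0.01,0],0,0.4],[[0,-0.01,0],0,0.45],[[0,-0.01,0],0,0.45],[[0,-0.01,-0.03],0,0.45],[[0,-0.01,-0.08],0,0.45],[[0,-0.01,-0.08],0,0.45]])

```text
time_s: 16.8
eef_pos: [0.4859, 0.16, 0.149]
orientation: [[-1.0, -0.009, 0.01], [-0.008, 1.0, 0.005], [-0.01, 0.005, -1.0]]
ft_force: [0.9, 0.4, 0.6]
opening: 0.448
```

```bash
python3 - <<'E'
from station import *
from h import *
x=state();o=x["orientation"];print(x["time_s"],x["eef_pos"],x["opening"]*87,x["ft_force"])
s=snapshot("side"); np.savez("side18.npz",**s);cv2.imwrite("pics/side18.png",cv2.resize(s["frame"][100:260,220:380],None,fx=3.7,fy=3.7,interpolation=cv2.INTER_CUBIC))
g=cv2.cvtColor(s["frame"],cv2.COLOR_BGR2GRAY); print(g[230:240,283:293])
E
```

```text
16.8 [0.48592749 0.15998248 0.14896038] 38.98257161582557 [0.87237265 0.3774788  0.6395073 ]
[[118 117 111 107  99  97  89  81  83  88]
 [ 92  88  79  73  69  68  65  63  70  84]
 [ 84  80  63  49  47  45  43  50  71  86]
 [ 88  83  68  49  43  40  44  47  72  87]
 [ 92  89  73  52  40  41  41  45  73  86]
 [ 89  94  84  67  46  44  48  48  66  82]
 [ 92  88  92  70  47  46  43  47  66  87]
 [ 92  90  92  79  65  54  53  60  80  88]
 [ 91  93  91  86  82  80  79  81  86  91]
 [ 91  92  93  90  91  88  88  91  97 100]]
```

View pics/side18.png

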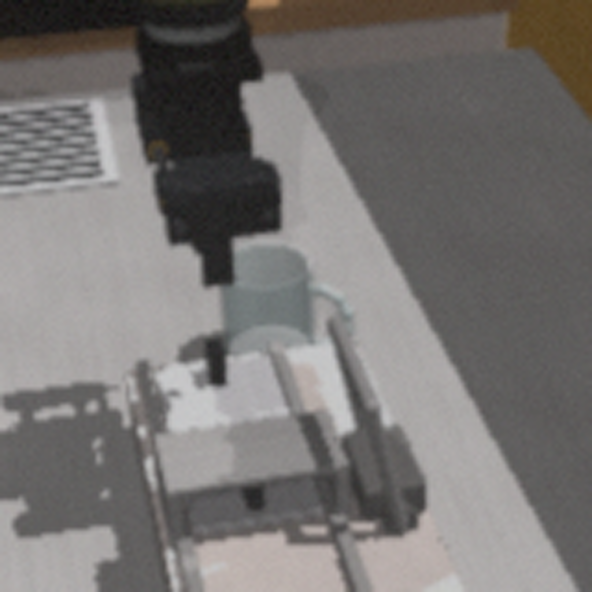

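Nothing was pulled back: the tab rows under the strap are unchanged. For an independent check of the end stop, I push the left tab once more from behind with shut fingers.

Emit:
carry_out(plan=[[[0.002,-0.047,0],0,0],[[0.002,-0.047,0],0,0],[[0.002,-0.047,0],0,0],[[0.002,-0.047,0],0,0],[[0.002,-0.047,0.03],0,0],[[0.002,-0.047,0.06],0,0],[[0.002,-0.047,0.077],0,0],[[0.002,-0.047,0.077],0,0]])

```text
time_s: 17.65
eef_pos: [0.4777, 0.1112, 0.0629]
orientation: [[-1.0, -0.01, -0.006], [-0.01, 1.0, -0.002], [0.006, -0.002, -1.0]]
ft_force: [0.3, -0.7, 0.2]
opening: 0.002
```

Emit:
carry_out(plan=[[[0,0.008,0],0,0],[[0,0.014,0],0,0],[[0,0.02,0],0,0],[[0,0.024,0],0,0],[[0,0.024,0],0,0]])

```text
time_s: 18.15
eef_pos: [0.4805, 0.1355, 0.0665]
orientation: [[-1.0, -0.009, 0.001], [-0.009, 1.0, 0.0], [-0.001, 0.0, -1.0]]
ft_force: [1.1, -0.7, -0.5]
opening: 0.005
```

```bash
python3 - <<'E'
from station import *
x=state();print(x["time_s"],x["eef_pos"],x["opening"]*87,x["ft_force"])
E
```

```text
18.15 [0.48052909 0.13548302 0.06645592] 0.3918233015250482 [ 1.05658053 -0.7157485  -0.49013535]
```

Emit:
carry_out(plan=[[[-0.003,0.004,0.002],0,0],[[-0.003,0.008,0.002],0,0],[[-0.003,0.012,0.002],0,0],[[-0.003,0.016,0.002],0,0],[[-0.003,0.016,0.002],0,0]])

```text
time_s: 18.65
eef_pos: [0.4827, 0.1358, 0.064]
orientation: [[-1.0, -0.0, -0.005], [-0.0, 1.0, -0.018], [0.005, -0.018, -1.0]]
ft_force: [-5.5, -31.2, 17.4]
opening: 0.006
```

Emit:
carry_out(plan=[[[0,0.004,0],0,0],[[0,0.004,0],0,0]])

```text
time_s: 18.85
eef_pos: [0.4826, 0.1358, 0.064]
orientation: [[-1.0, 0.002, -0.007], [0.002, 1.0, -0.023], [0.007, -0.023, -1.0]]
ft_force: [-6.4, -38.4, 20.1]
opening: 0.003
```

```bash
python3 - <<'E'
from station import *
from h import *
x=state();print(x["time_s"],x["eef_pos"],x["opening"]*87,x["ft_force"])
s=snapshot("side"); g=cv2.cvtColor(s["frame"],cv2.COLOR_BGR2GRAY); print(g[230:240,283:293])
E
```

```text
18.85 [0.48263665 0.13578273 0.06398997] 0.2543771523556426 [ -6.38168023 -38.3640639   20.06283319]
[[119 118 113 104  99  95  92  86  86  83]
 [ 88  92  80  74  70  69  66  64  69  82]
 [ 82  81  65  48  46  44  46  48  70  85]
 [ 89  82  69  50  39  47  45  50  75  88]
 [ 92  92  74  52  42  38  42  47  69  87]
 [ 90  89  82  62  44  47  46  43  69  85]
 [ 93  93  89  70  53  44  42  45  64  85]
 [ 94  91  90  78  62  57  62  70  82  87]
 [ 95  95  89  87  82  82  83  87  91  93]
 [ 92  94  93  93  90  88  89  93 102 105]]
```

At 38 N nothing moves, so the cover is on its end stop. I back off, rise and move aside for a final look.

Emit:
carry_out(plan=[[[0,-0.02,0],0,0],[[0,-0.045,0],0,0],[[0,-0.045,-0.05],0,0],[[0,-0.045,-0.1],0,0],[[0,-0.045,-0.15],0,0],[[0.03,0,-0.16],0,0],[[0.05,0.05,-0.16],0,0],[[0.06,0.1,-0.16],0,0]])

```text
time_s: 19.7
eef_pos: [0.4236, 0.2466, 0.2253]
orientation: [[-1.0, -0.006, 0.002], [-0.006, 1.0, 0.003], [-0.002, 0.003, -1.0]]
ft_force: [0.1, 0.1, -0.1]
opening: 0.002
```

Emit:
carry_out(plan=[[[0.04,0.05,0],0,0],[[0.06,0.1,0],0,0],[[0.06,0.15,0],0,0],[[0.06,0.2,0],0,0],[[0.06,0.25,0],0,0],[[0.06,0.25,0],0,0],[[0.06,0.25,0],0,0]])

```text
time_s: 20.4
eef_pos: [0.3606, 0.4976, 0.2226]
orientation: [[-1.0, -0.012, -0.002], [-0.012, 1.0, -0.0], [0.002, -0.0, -1.0]]
ft_force: [0.8, -0.7, -0.9]
opening: 0.008
```

```bash
python3 - <<'E'
from station import *
from h import *
x=state();print(x["time_s"],x["eef_pos"],x["ft_force"],x["qvel"].round(3))
s=snapshot("side"); cv2.imwrite("pics/side19.png",cv2.resize(s["frame"][130:360,220:420],None,fx=2.6,fy=2.6,interpolation=cv2.INTER_CUBIC))
t=snapshot("top"); np.savez("top19.npz",**t)
cv2.imwrite("pics/top19.png",cv2.resize(t["frame"][160:280,190:450],None,fx=3,fy=3,interpolation=cv2.INTER_CUBIC))
P=np.array([[depthpt(t,u,v) for u in range(295,335)] for v in range(190,225)])
q=P[(P[...,2]>.155)&(P[...,2]<.19)]; print("bar",len(q),q.mean(0))
g=cv2.cvtColor(t["frame"],cv2.COLOR_BGR2GRAY)
n,l,st,c=cv2.connectedComponentsWithStats((g<95).astype(np.uint8))
for i in range(1,n):
    if st[i,4]>15 and 190<c[i][0]<450 and 160<c[i][1]<280: print("dark",st[i],c[i],plane(t,c[i],.094))
t0=load("top0.npz")
E
```

```text
20.4 [0.36059216 0.49764992 0.22260228] [ 0.77306673 -0.74310802 -0.94608773] [ 0.029 -0.052  0.04   0.051  0.023  0.02   0.014]
bar 199 [0.55532214 0.00693137 0.16744355]
dark [371 176  32   9 249] [387.36546185 179.91164659] [ 0.63064799 -0.19344591  0.094     ]
dark [229 198   5   7  24] [231.29166667 200.79166667] [0.56690567 0.23337858 0.094     ]
dark [303 207  18   2  34] [311.55882353 207.5       ] [0.55169155 0.01399577 0.094     ]
dark [412 211  24  24 358] [423.87430168 222.41061453] [ 0.51498267 -0.29382558  0.094     ]
dark [401 212  17  37 240] [408.22083333 228.40833333] [ 0.49812301 -0.25042918  0.094     ]
dark [224 216   9  21  70] [228.  226.4] [0.49697215 0.24021409 0.094     ]
dark [382 224  10  13  95] [386.42105263 229.34736842] [ 0.49489177 -0.190528    0.094     ]
dark [255 231   9   4  34] [259.23529412 232.5       ] [0.48177201 0.15478854 0.094     ]
```

View pics/side19.png

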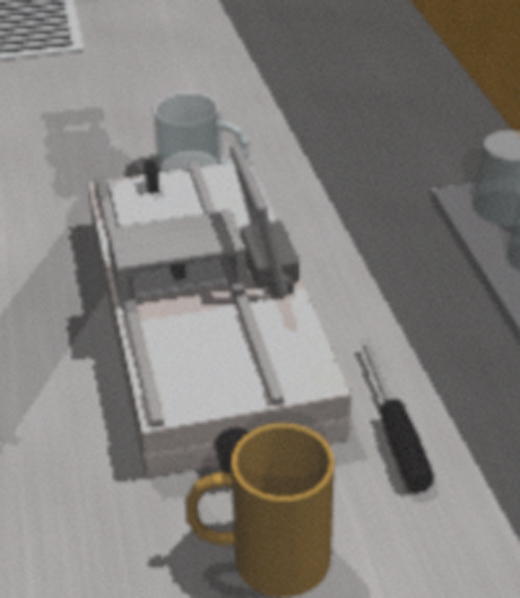

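View pics/top19.png

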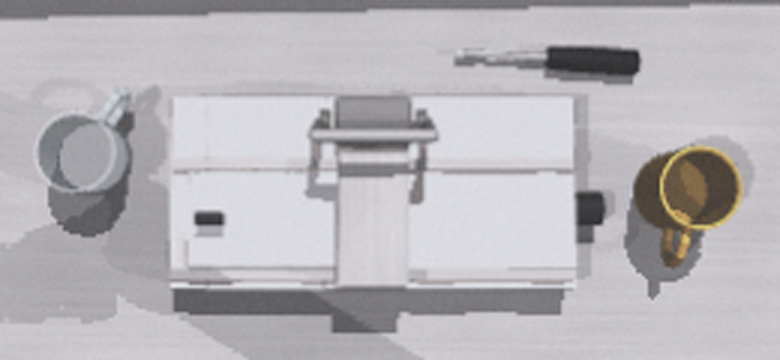

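The final pictures show the bar at (0.555, 0.007, 0.167), the same as at the start. The left tab is at (208,218) with the compartment fully covered, and the mug, pitcher and screwdriver are at unchanged pixels. I'm handing the job in.

```bash
python3 -c "
from station import *
print(sign_off()); print(state()['time_s'])"
```

```text
the job is handed in; nothing more can be done
None
the job is handed in; nothing more can be done
```

The trip test is done and handed in after about 20.5 s of the 67 s allowed. I pressed the button (about 4 N) and the lever dropped. I then gripped the bar, swung it up past upright onto its stop and released it. I slid the cover by the right tab up to the strap, then took the left tab and slid it to its end stop.

**Last checks**
- **Lever:** the bar is at (0.555, 0.007, 0.167), the same as before the test, and it stays there on its own.
- **Cover:** the compartment is fully covered and the right tab is under the middle of the strap. The cover did not move when I pushed it again at 38 N.
- **Bystanders and arm:** the mug, pitcher and screwdriver show at the same pixels as at the start. The arm is clear of everything.

**What disagreed**
- **Fingertip height:** the cameras put the fingertips about 11 mm above the reported TCP, not 19 mm below it. My first press, at the expected height, met nothing, so I used the camera value from then on.
- **Cover travel:** the cover moved only about 140 mm before its stop, not 150 mm. Most likely it started about 10 mm short of fully open, but I could not confirm that directly.

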